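# Stow the trimming knives and the honing stone

### The arm

A 7-joint arm with a two-finger parallel gripper is mounted at the origin on the work surface. World frame = base frame: x ahead of the robot, y to its left, z up, the work surface at z = 0. Lengths are in m, angles in rad, forces in N, time in s.
With the tool pointing down it reaches from about 0.35 to 0.9 m from the base axis. Payload 8.1 kg.
Tool frame: the origin (TCP) lies between the finger pads; the fingertips stand ahead of it and the grasp point (between the pads) is the TCP (arm.nose_length is the z of the fingertips in the tool frame, in m); z points along the fingers, y is the line along which they close (so a half turn about z gives the same grasp; the last joint's range is limited). The gripper opens to 92 mm and grips with 3 to 60 N. Pads are 19 mm wide; open, the fingers measure 130 mm over their backs; the gripper's body (75 mm by 190 mm) begins 47 mm behind the grasp point.
Start: joints at [1.098, 0.434, 0.025, 1.573, -0.012, 1.134, -0.075], TCP at [0.226, -0.583, 0.246] pointing down, gripper open.
Joint ranges: [-2.62, 2.62], [-0.44, 2.09], [-1.27, 1.32], [0.08, 2.57], [-1.32, 4.46], [0.12, 2], [-2.74, 2.74]. Speed limits (rad/s): [2.22, 2.22, 3.01, 3.01, 3.14, 3.14, 3.14].

### API

Orientations are given as a rotation vector (axis times angle).
In Python, from cell import sensors, optics, arm gives the robot as it stands.
- The arm moves only by the tool arm_command, never from a script. Its argument "deltas" is one flat list of numbers, 7 for each row, row after row: the turn, a rotation vector about the world's x, y, z as a fraction of full scale, then the shift along the world's x, y, z as a fraction of full scale, then the finger opening in mm, from 0 to 91.8. In form: [wx, wy, wz, dx, dy, dz, fingers, wx, wy, wz, dx, dy, dz, fingers, ...]. A call has 1 to 20 rows; each row is the pose to reach, as a shift and turn from the pose commanded when the call began; what a row does not reach only later rows make up. Full scale, the value 1, is 1 m for a shift and 90 degrees for a turn. A row lasts 1/10 s, in which the tool goes at most 50 mm and 8.59 degrees, less where a joint would pass 70% of its speed; a pose out of reach is approached as far as the arm can. A call with a number of a shift or a turn outside -1 to 1 is refused whole. A call with a gripper value outside its range is refused whole. The fingers move at their own pace and stop on an object; "force" is the grip in N (left out, the last holds). Time passes only in rows, so rows that repeat a pose let the fingers close. It gives the time, the measured TCP pose, the force, the opening and the grip force at its end, in the units of the state.
- sensors.observe(): the state, without advancing time (a new reading comes with each control period).
- optics.get_image(name): name is "scene" or "top"; returns the picture (480x640x3 uint8, blue, green, red); there is no depth.
- optics.calibration(name): a dict with "camera_matrix" (3x3 intrinsics, pixels), "rvec" (rotation vector, rad) and "tvec" (3), from world to camera coordinates, as OpenCV has them. Camera axes: x right, y down, z forward; pixel columns grow to the right and rows downward; lengths in m; the calibration is good to about 2 mm. A picture is of the moment at which its call begins. calibration takes no time and is no camera call.
- arm.sign_off(): hands the job in; it is judged then, once.
The state is a dict: "clock": time; "joints": joint angles; "dq": joint speeds; "joint_efforts": joint torques, N m; "position": TCP position; "ee_rot": TCP orientation; "force": force on the tool from outside, world axes, zero at the start; "ft_torque": the same for the moment, N m; "width": opening from 0.0 (shut) to 1.0 (fully open); "gripper_force": force on a finger pad.
Only numpy, scipy, OpenCV 4.12 (cv2) and the standard library are available. Lean on these libraries where they do the work, as an engineer would, in place of code of your own. Each camera call takes 0.05 s, during which the arm holds its last target. There are 200 camera calls.

### The job

Pack up the sponge trimmer's bench: slide the rack's shutter fully open and leave it open, then put the knives that are there away in the order red, yellow, blue, each pushed fully home, blade down, into the slot block of its own colour. Each knife lies flat, so hold it by the handle and push its blade against the steel rail to turn it within the fingers until it hangs upright. At any point also lay the honing stone flat in its wooden cradle; do not disturb the other things on the bench.

Things in the scene. Friction and masses are not known exactly. Their poses are not given: they have to be found in the camera images.
- knife_red_handle (a point): centre of the handle of the red-handled trimming knife (may be absent). Box-shaped red handle 90 mm long (x) by 24 mm wide (y) by 22 mm thick (z). x points from the blade to the handle's butt: 45 mm to the butt, 45 mm the other way to where the blade begins. Starts lying flat on the table, this point 11 mm up, blade pointing roughly towards the robot
- knife_red_tip (a point): middle of the straight end of the red knife's blade, 125 mm from the handle centre along -x; axes as the handle's. Steel blade 80 mm long (x), 30 mm wide (y), 4 mm thick (z), in the middle of the handle's thickness
- slot_red_mouth (a point): centre of the slot mouth of the fixed red slot block (52 x 46 x 89 mm, in the rack, top 101 mm above the table). Slot upright, 36 mm long (x), 8 mm wide (y), 83 mm deep, a little more than the blade: a knife fully home rests with its handle's end on the block's top. z up. Three blocks in a row along y, 65 mm apart, in any order
- knife_red: the whole red knife, 170 mm long, 90 g, balance point 14 mm from the handle centre towards the blade; origin on the handle's underside where the blade begins, axes as the handle's
- knife_yellow_handle (a point): centre of the handle of the yellow-handled trimming knife (may be absent). Box-shaped yellow handle 90 mm long (x) by 24 mm wide (y) by 22 mm thick (z). x points from the blade to the handle's butt: 45 mm to the butt, 45 mm the other way to where the blade begins. Starts lying flat on the table, this point 11 mm up, blade pointing roughly towards the robot
- knife_yellow_tip (a point): middle of the straight end of the yellow knife's blade, 125 mm from the handle centre along -x; axes as the handle's. Steel blade 80 mm long (x), 30 mm wide (y), 4 mm thick (z), in the middle of the handle's thickness
- slot_yellow_mouth (a point): centre of the slot mouth of the fixed yellow slot block (52 x 46 x 89 mm, in the rack, top 101 mm above the table). Slot upright, 36 mm long (x), 8 mm wide (y), 83 mm deep, a little more than the blade: a knife fully home rests with its handle's end on the block's top. z up. Three blocks in a row along y, 65 mm apart, in any order
- knife_yellow: the whole yellow knife, 170 mm long, 90 g, balance point 14 mm from the handle centre towards the blade; origin on the handle's underside where the blade begins, axes as the handle's
- knife_blue_handle (a point): centre of the handle of the blue-handled trimming knife (may be absent). Box-shaped blue handle 90 mm long (x) by 24 mm wide (y) by 22 mm thick (z). x points from the blade to the handle's butt: 45 mm to the butt, 45 mm the other way to where the blade begins. Starts lying flat on the table, this point 11 mm up, blade pointing roughly towards the robot
- knife_blue_tip (a point): middle of the straight end of the blue knife's blade, 125 mm from the handle centre along -x; axes as the handle's. Steel blade 80 mm long (x), 30 mm wide (y), 4 mm thick (z), in the middle of the handle's thickness
- slot_blue_mouth (a point): centre of the slot mouth of the fixed blue slot block (52 x 46 x 89 mm, in the rack, top 101 mm above the table). Slot upright, 36 mm long (x), 8 mm wide (y), 83 mm deep, a little more than the blade: a knife fully home rests with its handle's end on the block's top. z up. Three blocks in a row along y, 65 mm apart, in any order
- knife_blue: the whole blue knife, 170 mm long, 90 g, balance point 14 mm from the handle centre towards the blade; origin on the handle's underside where the blade begins, axes as the handle's
- shutter (a joint): the aluminium shutter on top of the rack that covers all three slot mouths: 0 = shut, 0.060 m = fully open; it slides along +x of the rack (the mouth points' x) about 3 mm above the blocks, takes about 2 N and stays where it is left. Plate 46 mm wide, 222 mm long, 4 mm thick, its top 108 mm above the table, between the rack's 104 mm high wooden end boards
- shutter_tab (a point): middle of the near (-x) face of the shutter's upright tab, a lip 60 mm long (y), 6 mm thick, rising 26 mm above the plate's top (this point is 121 mm above the table, 13 mm above the plate's top); push it along +x (away from the robot) to open. Axes as the rack's
- rail_bar (a point): middle of the fixed round steel rail, 12 mm in diameter, 136 mm free along y between two posts (14 mm square, no higher than the bar's top), its axis 100 mm above the table; free space under and over it except for a 12 mm base board; x is level and square to the bar and points roughly away from the robot
- stone_center (a point): centre of the honing stone, a loose grey and brick-red block 150 mm long (x), 48 mm wide (y), 30 mm thick (z), 350 g, lying on the table
- cradle_seat (a point): centre of the seat of the wooden stone cradle (fixed), 14 mm above the table; seat 164 mm long (x) by 64 mm wide (y), 10 mm high stops at both ends, 5 mm high lips along both sides
- mug: blue mug, 85 mm tall (bystander, leave alone); origin at the centre of its underside
- jar: jar with white cap, 90 mm tall (bystander, leave alone); origin at the centre of its underside
- tin: small metal tin, 60 mm tall, 56 mm across (bystander, leave alone); origin at the centre of its underside
- brush: hand brush lying on the table (bystander, leave alone); origin at the centre of its underside
- wedge: loose pale wooden block 90 x 50 x 22 mm (bystander, leave alone); origin at the centre of its underside
- shears: pair of trimming shears lying on the table (bystander, leave alone); origin at the centre of its underside
- rail: the rail with its posts and base board (180 mm x 60 mm); origin on the table below the middle of the bar, axes as rail_bar
There are look-alikes about, which are no part of the job. What is shaped like the rail but orange or turquoise is not meant.

How it is judged:
On the way, in this order (a step that is already met when the one before it is completed fails the run):
1. the shutter is slid fully open (value of joint shutter above 0.052 m), for 0.1 s.
2. the red knife, held in the fingers, is pushed against the rail until it stands nearly upright (within 26 degrees), blade down (angle between knife_red_handle's own x axis and vertical below 0.45 rad and contact force between knife_red and rail above 0.3 N and contact force between knife_red and the fingers above 1 N), for 0.1 s.
3. the red knife is home in the red slot (horizontal distance between knife_red_tip and slot_red_mouth below 0.015 m and z of knife_red_tip in the frame of slot_red_mouth below -0.075 m and angle between knife_red_handle's own x axis and vertical below 0.15 rad), for 0.2 s.
4. the yellow knife, held in the fingers, is pushed against the rail until it stands nearly upright (within 26 degrees), blade down (angle between knife_yellow_handle's own x axis and vertical below 0.45 rad and contact force between knife_yellow and rail above 0.3 N and contact force between knife_yellow and the fingers above 1 N), for 0.1 s.
5. the yellow knife is home in the yellow slot (horizontal distance between knife_yellow_tip and slot_yellow_mouth below 0.015 m and z of knife_yellow_tip in the frame of slot_yellow_mouth below -0.075 m and angle between knife_yellow_handle's own x axis and vertical below 0.15 rad), for 0.2 s.
6. the blue knife, held in the fingers, is pushed against the rail until it stands nearly upright (within 26 degrees), blade down (angle between knife_blue_handle's own x axis and vertical below 0.45 rad and contact force between knife_blue and rail above 0.3 N and contact force between knife_blue and the fingers above 1 N), for 0.1 s.
7. the blue knife is home in the blue slot (horizontal distance between knife_blue_tip and slot_blue_mouth below 0.015 m and z of knife_blue_tip in the frame of slot_blue_mouth below -0.075 m and angle between knife_blue_handle's own x axis and vertical below 0.15 rad), for 0.2 s.
At the end, for the whole second after the job is handed in: Every knife present stands in its own slot: upright within 0.15 rad, tip within 15 mm of the slot's axis and 75 mm or more below its mouth; shutter open 50 mm or more; stone flat in the cradle (centre within 20 mm, under 19 mm above the seat, lined up within 0.2 rad); all released and at rest (all of step 3 and all of step 5 and all of step 7 and linear speed of each of knife_red, knife_yellow, knife_blue below 0.02 m/s and value of joint shutter above 0.05 m and horizontal distance between stone_center and cradle_seat below 0.02 m and z of stone_center in the frame of cradle_seat below 0.019 m and angle between the x axis of stone_center and the x axis of cradle_seat, either way round below 0.2 rad); the robot touches nothing.
It fails at once if another thing on the bench is moved more than 60 mm (distance of any of mug, jar, tin, brush, wedge, shears from where it was at the start of the episode above 0.06 m).
Of knife_red, knife_yellow, knife_blue only 2 to 3 are there at a start; the rules pass over those that are not, and their reading is None.
At some moment in a run one of stone, knife_red, knife_yellow, knife_blue may be knocked a few centimetres aside while the robot is not near it.
It also fails if it takes over 210 s, if anything falls off the work surface, if the arm or the gripper's body presses on something with over 40 N, if the wrist force passes 120 N, or if a joint passes its speed limit or range.

## Working session

There is one attempt and no reset: what is moved stays moved. The work goes in short steps, Python scripts to look and compute and a tool call to move; the robot and the scene stay as the last step left them, time stands still between calls to the robot, and variables do not carry over. Pictures are saved under pics/ and viewed, at most 14 in all, crops included, and the job is handed in when it is done.

Besides the shell and the picture viewer there is one more tool, called after "Emit:" as name(argument=value, ...), one argument or row to a line, values as JSON. arm_command: Moves the arm, as the interface text tells. Its arguments: {"type":"object","properties":{"deltas":{"type":"array","items":{"type":"number"}},"force":{"type":"number"}},"required":["deltas"]}

```bash
mkdir -p pics; ls
python3 - <<'E'
from cell import sensors, optics, arm
import cv2
print(sensors.observe(), arm.nose_length)
for n in ("scene","top"):
    cv2.imwrite(f"pics/{n}0.png",optics.get_image(n)); c=optics.calibration(n); print(c)
E
```

```text
pics
{'clock': 0.0, 'joints': array([ 1.09836827,  0.43522446,  0.02496997,  1.57409434, -0.01158215,
        1.13401827, -0.07508031]), 'dq': array([ 0.00183859,  0.00029551,  0.00028682,  0.00068068,  0.00128668,
       -0.0003098 , -0.00105485]), 'joint_efforts': array([-7.07374074e-04, -6.67849803e+01,  9.85032097e-01, -3.14456964e+01,
       -6.04828703e-02,  4.27530985e-02,  6.73501404e-05]), 'position': array([ 0.22567781, -0.58230954,  0.24494508]), 'ee_rot': array([-3.08653729e+00, -5.77275875e-01,  7.05919721e-04]), 'force': array([-0.49186341,  0.32531623, -0.47174894]), 'ft_torque': array([-0.02376671,  0.05815179,  0.01688267]), 'gripper_force': 0.0, 'width': 0.9997560985075788} 0.019
{'camera_matrix': array([[443.19616749,   0.        , 314.11756462],
       [  0.        , 443.19616749, 238.51481629],
       [  0.        ,   0.        ,   1.        ]]), 'rvec': array([ 1.24839653,  2.4010981 , -0.85220577]), 'tvec': array([ 0.32882032, -0.25114814,  1.36515145])}
{'camera_matrix': array([[433.01234727,   0.        , 316.19758173],
       [  0.        , 433.01234727, 239.93818293],
       [  0.        ,   0.        ,   1.        ]]), 'rvec': array([ 2.1266828 , -2.16178055,  0.13199112]), 'tvec': array([-0.0244699 ,  0.53263111,  1.05517453])}
```

View pics/scene0.png

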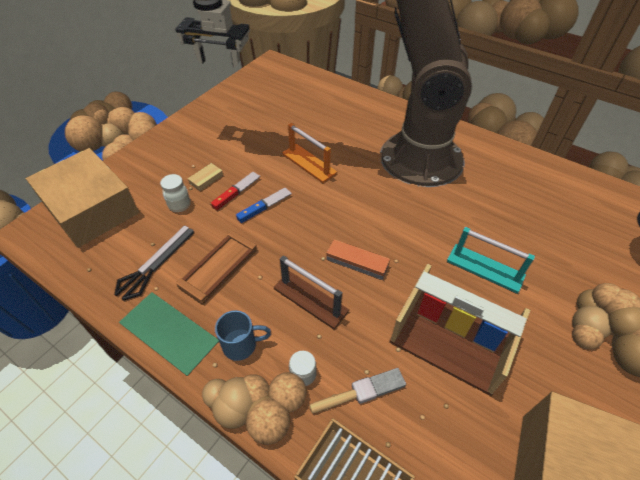

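View pics/top0.png

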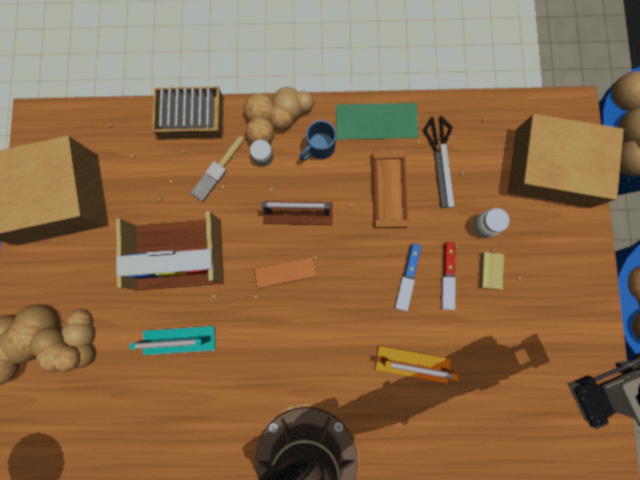

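Top view: red knife (449,275), blue knife (408,277), no yellow. The dark-based rail at (297,210) is the real one; the orange (415,367) and turquoise (178,342) ones are decoys. Stone (285,272), cradle (390,190), rack with shutter (165,262) and its tab at (160,253). Jar and mug stand beyond the rail at (261,152) and (320,140), and a pale wedge is at (492,271).

```bash
cat > h.py <<'E'
from cell import sensors, optics, arm
import cv2, numpy as np
def unproj(n,px,z):
    c=optics.calibration(n); R=cv2.Rodrigues(c["rvec"])[0]; t=c["tvec"]
    p=np.atleast_2d(np.array(px,float)); d=np.c_[p,np.ones(len(p))]@np.linalg.inv(c["camera_matrix"]).T@R
    o=-R.T@t; return o+d*((z-o[2])/d[:,2])[:,None]
def proj(n,P):
    c=optics.calibration(n); return cv2.projectPoints(np.atleast_2d(np.array(P,float)),c["rvec"],c["tvec"],c["camera_matrix"],None)[0][:,0]
def tri(pa,pb):
    A=[]
    for n,p in(("scene",pa),("top",pb)):
        c=optics.calibration(n);P=c["camera_matrix"]@np.c_[cv2.Rodrigues(c["rvec"])[0],c["tvec"]];A+=[p[0]*P[2]-P[0],p[1]*P[2]-P[1]]
    v=np.linalg.svd(np.array(A))[2][-1];return v[:3]/v[3]
RNG={"red":[((0,150,70),(5,255,255)),((174,150,70),(180,255,255))],"blue":[((105,140,60),(125,255,255))],"stone":[((0,100,60),(9,255,255))],"white":[((0,0,150),(180,70,255))]}
def rect(n,img,col,box,z):
    """min-area rectangle of the largest blob in box=(x0,y0,x1,y1), its axes cast on height z"""
    x0,y0,x1,y1=box; h=cv2.cvtColor(img[y0:y1,x0:x1],cv2.COLOR_BGR2HSV); m=0
    for a,b in RNG[col]: m=m|cv2.inRange(h,a,b)
    cs=cv2.findContours(m,0,2)[0]; c=max(cs,key=cv2.contourArea).reshape(-1,2)+[x0,y0]
    w=unproj(n,c,z)[:,:2]; r=cv2.minAreaRect((w*1000).astype(np.float32)); b=cv2.boxPoints(r)
    e=[b[1]-b[0],b[2]-b[1]]; e=max(e,key=np.linalg.norm); a=np.degrees(np.arctan2(e[1],e[0]))
    return np.round(r[0],1),np.round(r[1],1),round((a+90)%180-90,1),cv2.contourArea(c.astype(np.float32))
E
python3 - <<'E'
from h import *
s=cv2.imread("pics/scene0.png");t=cv2.imread("pics/top0.png")
print("red",rect("top",t,"red",(435,230,465,320),22),rect("scene",s,"red",(200,165,270,215),.022))
for k,b in(("red",(435,230,465,320)),("blue",(390,235,430,320))): print(k,"top",rect("top",t,k,b,.022))
for k,b in(("red",(200,165,270,215)),("blue",(230,180,300,230))): print(k,"scene",rect("scene",s,k,b,.022))
print("stone",rect("top",t,"stone",(245,250,325,295),.030))
print("shutter",rect("top",t,"white",(110,230,220,290),.108),rect("scene",s,"white",(395,260,540,345),.108))
def up(i,x0,y0,x1,y1,f): return cv2.resize(i[y0:y1,x0:x1],None,fx=f,fy=f,interpolation=2)
a=up(t,100,190,340,290,3.3); b=up(s,265,225,535,385,2.9)
b=cv2.resize(b,(792,int(b.shape[0]*792/b.shape[1])));a=cv2.resize(a,(792,330));
cv2.imwrite("pics/c1.png",a); cv2.imwrite("pics/c2.png",b)
print(unproj("top",[(160,253)],.134),unproj("top",[(265,206),(329,208)],.106),unproj("top",[(375,153),(405,153),(407,228),(375,228)],.024),proj("top",[.4,.0,.1]))
for n,p,z in(("mug",(320,128),.085),("jar",(261,149),.09)): print(n,unproj("top",[p],z))
E
```

```text
red (array([-1525.3,  6076.4]), array([ 479.6, 1517. ]), np.float32(-3.3), 273.5) (array([ 489.5, -360.6]), array([37.1, 89.7]), np.float32(-3.7), 261.5)
red top (array([ 483.6, -368. ]), array([25.2, 79.6]), np.float32(-3.3), 273.5)
blue top (array([ 479.9, -275.3]), array([21.5, 78.1]), np.float32(-15.9), 194.5)
red scene (array([ 489.5, -360.6]), array([37.1, 89.7]), np.float32(-3.7), 261.5)
blue scene (array([ 485.6, -267.8]), array([33.2, 83.4]), np.float32(-15.0), 209.0)Traceback (most recent call last):
  File "<stdin>", line 6, in <module>
  File "h.py", line 19, in rect
    cs=cv2.findContours(m,0,2)[0]; c=max(cs,key=cv2.contourArea).reshape(-1,2)+[x0,y0]
                                     ~~~^^^^^^^^^^^^^^^^^^^^^^^^
ValueError: max() iterable argument is empty
```

Run:
```python
from h import *
s=cv2.imread("pics/scene0.png");t=cv2.imread("pics/top0.png")
H=cv2.cvtColor(t,cv2.COLOR_BGR2HSV); print("stone",H[272,270],H[270,300],"table",H[300,285],H[245,285])
print("shutter",rect("top",t,"white",(110,230,220,290),.108),rect("scene",s,"white",(395,260,540,345),.108))
a=cv2.resize(t[190:290,100:340],(792,330),interpolation=2); b=cv2.resize(s[225:385,265:535],(792,469),interpolation=2)
cv2.imwrite("pics/c1.png",a); cv2.imwrite("pics/c2.png",b)
print(unproj("top",[(160,253)],.134),unproj("top",[(265,206),(329,208)],.106),unproj("top",[(375,153),(405,153),(407,228),(375,228)],.024))
for n,p,z in(("mug",(320,128),.085),("jar",(261,149),.09)): print(n,unproj("top",[p],z))
```

```text
stone [ 12 165 173] [ 12 157 172] table [ 14 168 146] [ 14 159 157]
shutter (array([476.8, 326.3]), array([ 51., 223.]), np.float32(-86.5), 1703.5) (array([476.9, 327. ]), array([ 47.5, 223.8]), np.float32(-86.6), 1769.0)
[[0.49468297 0.32455561 0.134     ]] [[ 0.60647072  0.08691694  0.106     ]
 [ 0.59877547 -0.06572452  0.106     ]] [[ 0.76068669 -0.19036501  0.024     ]
 [ 0.75908394 -0.26858662  0.024     ]
 [ 0.560546   -0.26509865  0.024     ]
 [ 0.56199608 -0.18364667  0.024     ]]
mug [[ 0.80715868 -0.04761738  0.085     ]]
jar [[0.75392837 0.09904289 0.09      ]]
```

View pics/c1.png

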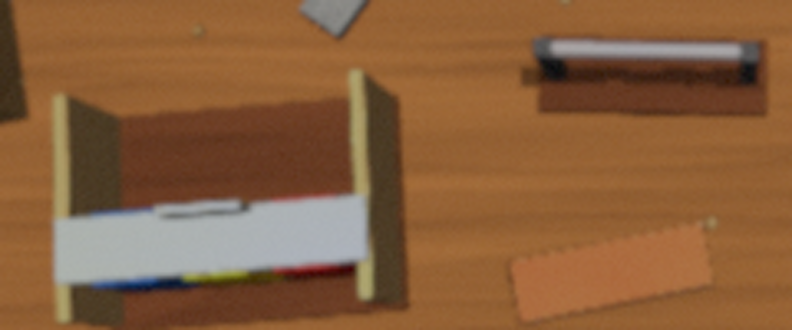

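View pics/c2.png

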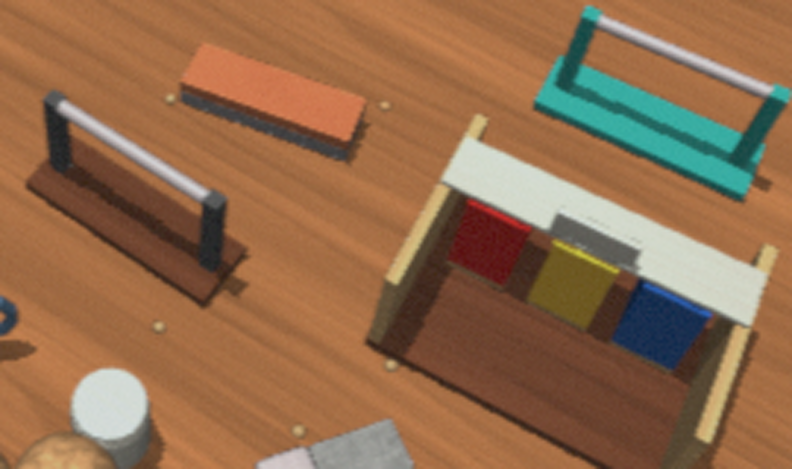

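Red and blue knife heights and sizes agree in both views. The shutter plate is at (477,326), 46 x 223 mm, with rack x at 3.5° and the blocks red, yellow, blue towards +y. Next is the shutter.

Emit:
arm_command(
  deltas=[-0.0, 0, -0.1, 0.224, 0.332, 0, 0, 0, 0, -0.1, 0.224, 0.332, 0, 0, 0, 0, -0.197, 0.224, 0.332, 0, 0, 0, 0, -0.197, 0.224, 0.332, 0, 0, 0, 0, -0.197, 0.224, 0.332, 0, 0, 0, 0, -0.197, 0.224, 0.332, 0, 0, 0, 0, -0.197, 0.224, 0.332, 0, 0, 0, 0, -0.197, 0.224, 0.904, 0, 0, 0, 0, -0.197, 0.224, 0.904, 0, 0, 0, 0, -0.197, 0.224, 0.904, 0, 0, 0, 0, -0.197, 0.224, 0.904, 0, 0, 0, 0, -0.197, 0.224, 0.904, 0, 0, 0, 0, -0.197, 0.224, 0.904, 0, 0, 0, 0, -0.197, 0.224, 0.904, 0, 0, 0, 0, -0.197, 0.224, 0.904, 0, 0, 0, 0, -0.197, 0.224, 0.904, 0, 0, 0, 0, -0.197, 0.224, 0.904, 0, 0, 0, 0, -0.197, 0.224, 0.904, 0, 0, 0, 0, -0.197, 0.224, 0.904, 0, 0, 0, 0, -0.197, 0.224, 0.904, 0, 0],
  force=10,
)

```text
clock: 2.1
position: [0.4483, 0.3268, 0.2455]
ee_rot: [-3.137, -0.103, 0.002]
force: [1.0, 0.5, 0.3]
width: 0.007
gripper_force: 0.0
```

Emit:
arm_command(
  deltas=[0, 0, 0, 0.005, 0, -0.05, 0, 0, 0, 0, 0.005, 0, -0.09, 0, 0, 0, 0, 0.005, 0, -0.111, 0, 0, 0, 0, 0.005, 0, -0.111, 0, 0, 0, 0, 0.03, 0, -0.111, 0, 0, 0, 0, 0.04, 0.001, -0.111, 0, 0, 0, 0, 0.05, 0.002, -0.111, 0, 0, 0, 0, 0.06, 0.003, -0.111, 0, 0, 0, 0, 0.07, 0.003, -0.111, 0, 0, 0, 0, 0.08, 0.004, -0.111, 0, 0, 0, 0, 0.09, 0.004, -0.111, 0, 0, 0, 0, 0.096, 0.005, -0.111, 0, 0, 0, 0, 0.096, 0.005, -0.111, 0],
)

```text
clock: 3.4
position: [0.5433, 0.3261, 0.1343]
ee_rot: [3.138, 0.096, -0.009]
force: [-10.9, -3.4, 7.4]
width: 0.003
gripper_force: 5.9
```

Run:
```python
from h import *
s=optics.get_image("scene");t=optics.get_image("top")
print(sensors.observe()["force"])
cv2.imwrite("pics/s2.png",s);cv2.imwrite("pics/t2.png",t)
print("shutter",rect("top",t,"white",(110,200,220,290),.108),rect("scene",s,"white",(385,260,540,370),.108))
a=cv2.resize(t[190:300,100:230],(470,398),interpolation=2); b=cv2.resize(s[225:385,385:535],(330,352),interpolation=2)
c=np.zeros((398,800,3),np.uint8);c[:,:470]=a;c[:352,470:]=b;cv2.imwrite("pics/c3.png",c)
```

```text
[-10.68832369  -1.7328186    7.25952469]
shutter (array([542.5, 237.1]), array([49.3, 40.5]), np.float32(1.3), 296.0) (array([544. , 239.1]), array([47.3, 39.7]), np.float32(3.7), 296.0)
```

View pics/c3.png

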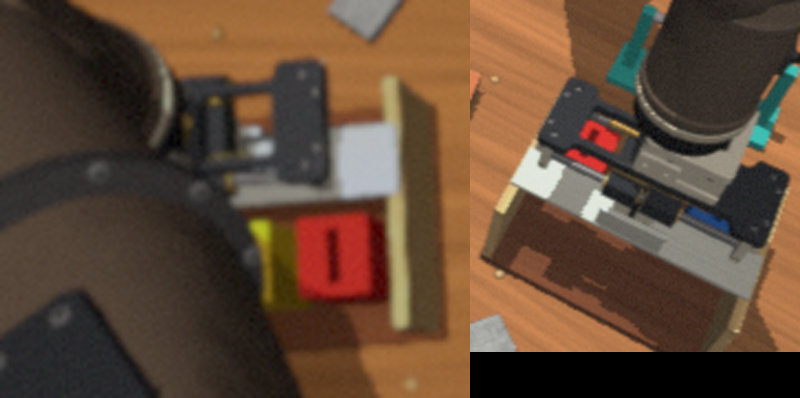

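Both views put the plate about 60 mm along, on its end stop, and the red slot mouth now shows. I'll retreat and remeasure.

Emit:
arm_command(
  deltas=[0, 0, 0, -0.01, 0, 0, 0, 0, 0, 0, -0.02, 0, 0.05, 0, 0, 0, 0, -0.02, 0, 0.12, 0, 0, 0, 0, -0.02, 0, 0.12, 60, 0, 0, -0.08, -0.14, -0.4, 0.13, 60, 0, 0, -0.08, -0.14, -0.4, 0.13, 60, 0, 0, -0.08, -0.14, -0.4, 0.13, 60, 0, 0, -0.08, -0.14, -0.4, 0.13, 60, 0, 0, -0.08, -0.14, -0.4, 0.13, 60, 0, 0, -0.08, -0.14, -0.4, 0.13, 60, 0, 0, -0.08, -0.14, -0.4, 0.13, 60, 0, 0, -0.08, -0.14, -0.4, 0.13, 60, 0, 0, -0.08, -0.14, -0.4, 0.13, 60, 0, 0, -0.08, -0.14, -0.4, 0.13, 60, 0, 0, -0.08, -0.14, -0.4, 0.13, 60],
)

```text
clock: 5.0
position: [0.4063, -0.0735, 0.265]
ee_rot: [3.14, -0.104, 0.002]
force: [-0.1, -0.1, 0.0]
width: 0.655
gripper_force: 0.0
```

```bash
cat >> h.py <<'E'
def mask_rect(m,off,n,z):
    c=max(cv2.findContours(m,0,2)[0],key=cv2.contourArea).reshape(-1,2)+off
    w=unproj(n,c,z)[:,:2]; r=cv2.minAreaRect((w*1000).astype(np.float32)); b=cv2.boxPoints(r)
    e=max([b[1]-b[0],b[2]-b[1]],key=np.linalg.norm); return np.round(r[0],1),np.round(r[1],1),round((np.degrees(np.arctan2(e[1],e[0]))+90)%180-90,1)
E
python3 - <<'E'
from h import *
print(sensors.observe()["position"])
s=optics.get_image("scene");t=optics.get_image("top")
cv2.imwrite("pics/s3.png",s);cv2.imwrite("pics/t3.png",t)
for k,b in(("red",(435,230,465,320)),("blue",(390,235,430,320))): print(k,"top",rect("top",t,k,b,.022))
print("shutter",rect("top",t,"white",(110,200,220,290),.108))
# slots: dark inside colour blocks
H=cv2.cvtColor(t,cv2.COLOR_BGR2HSV)
for k,(lo,hi) in dict(red=((0,150,60),(4,255,255)),yellow=((20,150,80),(32,255,255)),blue=((105,140,60),(125,255,255))).items():
    x0,y0,x1,y1=110,225,225,300; m=cv2.inRange(H[y0:y1,x0:x1],lo,hi)
    c=max(cv2.findContours(m,0,2)[0],key=cv2.contourArea).reshape(-1,2)+[x0,y0]
    print(k,mask_rect(m,[x0,y0],"top",.101),c.min(0),c.max(0))
c=np.zeros((400,790,3),np.uint8);c[:,:400]=cv2.resize(t[210:300,115:215],(400,400),interpolation=2)[:, :400]
c[:,400:790]=cv2.resize(t[230:320,380:470],(390,400),interpolation=2);cv2.imwrite("pics/c4.png",c)
E
```

```text
[ 0.40627653 -0.07350864  0.26502967]
red top (array([ 483.6, -368. ]), array([25.2, 79.4]), np.float32(-3.3), 270.5)
blue top (array([ 479.6, -275.3]), array([21.6, 77.5]), np.float32(-15.5), 189.5)
shutter (array([538.4, 329.4]), array([ 51.7, 223. ]), np.float32(-86.5), 1664.5)
red (array([478.4, 255.3]), array([59.2, 55.1]), np.float32(4.7)) [182 248] [206 273]
yellow (array([475.5, 317.5]), array([60.9, 64. ]), np.float32(-85.2)) [154 250] [182 275]
blue (array([471.2, 381.4]), array([54.8, 61.6]), np.float32(-87.5)) [128 253] [154 276]
```

View pics/c4.png

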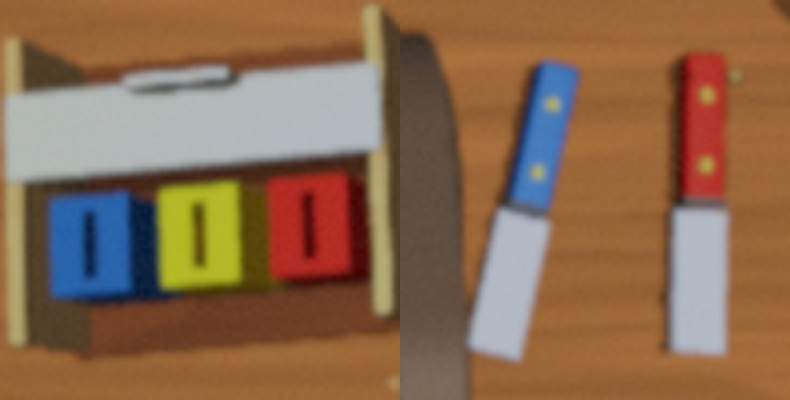

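Emit:
arm_command(
  deltas=[0, 0, 0, 0.083, -0.295, 0, 60, 0, 0, 0, 0.083, -0.295, 0, 60, 0, 0, 0, 0.083, -0.295, 0, 60, 0, 0, 0, 0.083, -0.295, 0, 60, 0, 0, 0, 0.083, -0.295, 0, 60, 0, 0, 0, 0.083, -0.295, 0, 60, 0, 0, 0, 0.083, -0.295, -0.05, 60, 0, 0, 0, 0.083, -0.295, -0.1, 60, 0, 0, 0, 0.083, -0.295, -0.15, 60, 0, 0, 0, 0.083, -0.295, -0.19, 60, 0, 0, 0, 0.083, -0.295, -0.22, 60, 0, 0, 0, 0.083, -0.295, -0.235, 60, 0, 0, 0, 0.083, -0.295, -0.243, 60, 0, 0, 0, 0.083, -0.295, -0.243, 15, 0, 0, 0, 0.083, -0.295, -0.243, 15, 0, 0, 0, 0.083, -0.295, -0.243, 15, 0, 0, 0, 0.083, -0.295, -0.243, 15, 0, 0, 0, 0.083, -0.295, -0.243, 15, 0, 0, 0, 0.083, -0.295, -0.243, 15],
  force=15,
)

```text
clock: 7.0
position: [0.4892, -0.3692, 0.0225]
ee_rot: [3.139, -0.103, 0.002]
force: [-1.7, 0.3, 5.7]
width: 0.259
gripper_force: 15.0
```

Run:
```python
from h import *
print("slots r,y,b",unproj("top",[(192,260.9),(164.75,263.1),(137.25,264.9)],.101).round(4).tolist())
t=cv2.imread("pics/t3.png")
g=t[195:225,255:340]; H=cv2.cvtColor(g,cv2.COLOR_BGR2HSV); m=cv2.inRange(H,(0,0,120),(180,80,255))
print("bar",mask_rect(m,[255,195],"top",.104))
```

```text
slots r,y,b [[0.4783, 0.2603, 0.101], [0.4742, 0.3249, 0.101], [0.471, 0.3902, 0.101]]
bar (array([609.2,  14.3]), array([136.5,  12.2]), np.float32(88.9))
```

Red is gripped, opening 23.8 mm as it should be. The bar is at (609,14), 136 x 12 mm, running along y. I'll tilt the tool 40° and come in under the bar from the far side.

Emit:
arm_command(
  deltas=[0, 0, 0, 0, 0, 0.03, 15, 0, 0, 0, 0, 0, 0.08, 15, 0, 0, 0, 0, 0, 0.13, 15, 0, 0, 0, 0, 0, 0.193, 15, 0, -0.06, 0.03, 0.265, 0.382, 0.193, 15, 0, -0.12, 0.03, 0.265, 0.382, 0.193, 15, 0, -0.18, 0.03, 0.265, 0.382, 0.193, 15, 0, -0.24, 0.03, 0.265, 0.382, 0.193, 15, 0, -0.3, 0.03, 0.265, 0.382, 0.193, 15, 0, -0.36, 0.03, 0.265, 0.382, 0.193, 15, 0, -0.42, 0.03, 0.265, 0.382, 0.193, 15, 0, -0.444, 0.03, 0.265, 0.382, 0.193, 15, 0, -0.444, 0.03, 0.265, 0.382, 0.193, 15, 0, -0.444, 0.03, 0.265, 0.382, 0.193, 15, 0, -0.444, 0.03, 0.265, 0.382, 0.193, 15, 0, -0.444, 0.03, 0.265, 0.382, 0.193, 15],
)

```text
clock: 8.6
position: [0.7553, 0.0259, 0.2143]
ee_rot: [-2.925, 0.003, -1.063]
force: [0.2, 1.4, -1.5]
width: 0.259
gripper_force: 15.0
```

Run:
```python
from h import *
o=sensors.observe();print(o["position"],cv2.Rodrigues(o["ee_rot"])[0].round(3).tolist(),o["joints"].round(2),o["width"])
s=optics.get_image("scene");t=optics.get_image("top")
c=np.zeros((400,800,3),np.uint8);c[:,:400]=cv2.resize(s[130:330,220:420],(400,400));c[:,400:]=cv2.resize(t[100:300,200:400],(400,400));cv2.imwrite("pics/c5.png",c)
```

```text
[0.7552778  0.02594506 0.21432344] [[0.767, 0.008, 0.642], [-0.012, -1.0, 0.027], [0.642, -0.028, -0.767]] [-0.39  0.42  0.34  1.96 -0.79  0.12 -0.94] 0.2593832896076256
```

View pics/c5.png

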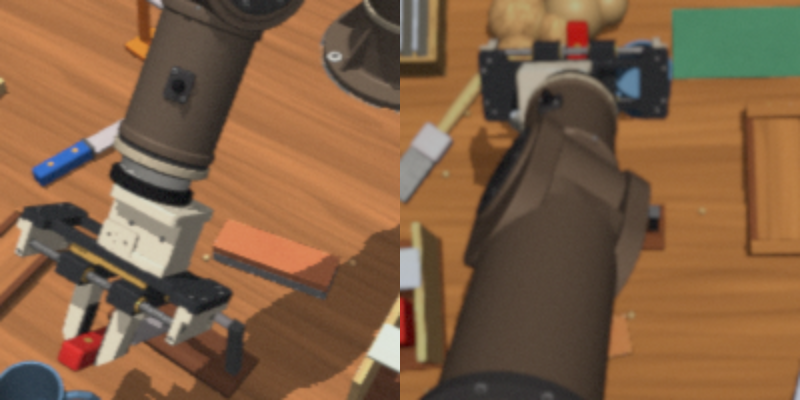

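Emit:
arm_command(
  deltas=[0, 0.06, 0, 0.0135, 0, -0.0295, 15, 0, 0.111, 0, 0.0135, 0, -0.0295, 15, 0, 0.111, 0, 0.0135, 0, -0.0295, 15, 0, 0.111, 0, -0.005, 0, -0.04, 15, 0, 0.111, 0, -0.024, 0, -0.051, 15, 0, 0.111, 0, -0.042, 0, -0.062, 15, 0, 0.111, 0, -0.06, 0, -0.072, 15, 0, 0.111, 0, -0.0775, 0, -0.082, 15, 0, 0.111, 0, -0.0775, 0, -0.082, 15],
)

```text
clock: 9.6
position: [0.6727, 0.0112, 0.1315]
ee_rot: [-3.016, 0.031, -0.804]
force: [-0.4, -0.1, -0.8]
width: 0.261
gripper_force: 15.0
```

Run:
```python
from h import *
o=sensors.observe();print(o["position"],cv2.Rodrigues(o["ee_rot"])[0].round(3).tolist(),o["joints"].round(2),o["force"])
s=optics.get_image("scene")
cv2.imwrite("pics/c6.png",cv2.resize(s[170:350,220:400],(540,540),interpolation=2))
```

```text
[0.67272975 0.01120048 0.13153016] [[0.867, -0.014, 0.498], [-0.024, -1.0, 0.014], [0.498, -0.024, -0.867]] [-0.4   0.45  0.37  2.08 -0.82  0.16 -0.91] [-0.41721461 -0.06485567 -0.80693108]
```

View pics/c6.png

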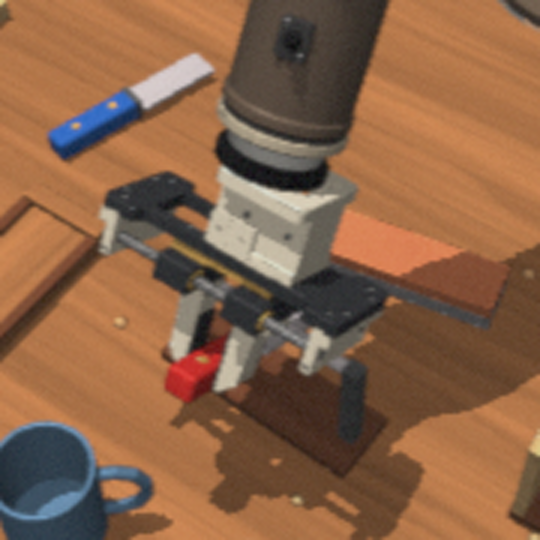

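Emit:
arm_command(
  deltas=[0, 0, 0, -0.003, 0, 0.008, 15, 0, 0.056, 0, -0.009, 0, 0.019, 15, 0, 0.078, 0, -0.0125, 0, 0.024, 15, 0, 0.1, 0, -0.016, 0, 0.0295, 15, 0, 0.122, 0, -0.02, 0, 0.034, 15, 0, 0.144, 0, -0.025, 0, 0.038, 15, 0, 0.167, 0, -0.03, 0, 0.041, 15, 0, 0.189, 0, -0.035, 0, 0.0445, 15, 0, 0.21, 0, -0.04, 0, 0.047, 15, 0, 0.233, 0, -0.046, 0, 0.049, 15, 0, 0.255, 0, -0.052, 0, 0.0505, 15, 0, 0.278, 0, -0.058, 0, 0.0515, 15, 0, 0.305, 0, -0.062, 0, 0.052, 15, 0, 0.333, 0, -0.067, 0, 0.052, 15, 0, 0.333, 0, -0.067, 0, 0.052, 15, 0, 0.333, 0, -0.067, 0, 0.052, 15, 0, 0.333, 0, -0.067, 0, 0.052, 15],
)

```text
clock: 11.35
position: [0.6103, 0.0126, 0.1853]
ee_rot: [-3.126, 0.035, -0.005]
force: [2.5, -0.6, 0.6]
width: 0.26
gripper_force: 15.0
```

Run:
```python
from h import *
o=sensors.observe();print(o["position"],cv2.Rodrigues(o["ee_rot"])[0].round(3).tolist(),o["joints"].round(2),o["force"])
s=optics.get_image("scene");t=optics.get_image("top")
cv2.imwrite("pics/s7.png",s)
cv2.imwrite("pics/c7.png",cv2.resize(s[190:320,250:380],(520,520),interpolation=2))
P=o["position"]
print(proj("scene",[P+[0,0,-.011],P+[0,0,-.066],P+[0,0,-.146],P+[0,0,.024]]).round(1).tolist())
```

```text
[0.61032345 0.01264375 0.185254  ] [[1.0, -0.022, 0.003], [-0.022, -1.0, 0.015], [0.003, -0.015, -1.0]] [-0.63  0.56  0.81  1.73 -0.48  1.05 -1.24] [ 2.45164503 -0.5669351   0.64273585]
[[307.8, 255.1], [308.2, 270.4], [308.7, 290.3], [307.5, 244.6]]
```

View pics/c7.png

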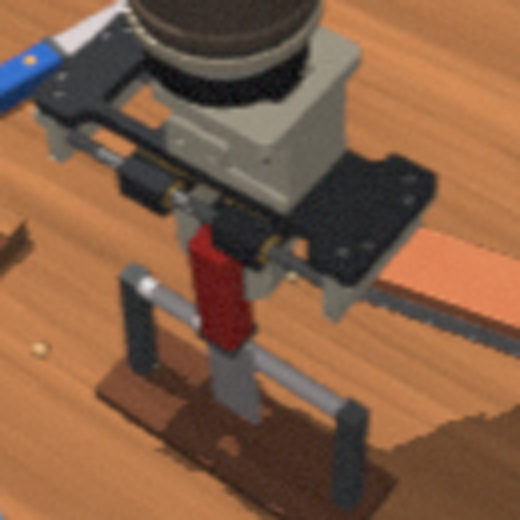

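Red hangs nearly upright against the bar: handle top at crop (205,230), blade tip (240,418), with 2.5 N pressing on it. Now carry it over the red slot, turning it a quarter.

Emit:
arm_command(
  deltas=[0, 0, 0, 0.02, 0, 0, 15, 0, 0, 0, 0.025, 0, 0.05, 15, 0, 0, 0, 0.025, 0, 0.117, 15, 0, 0, 0, 0.025, 0, 0.117, 15, 0, 0, -0.09, -0.127, 0.247, 0.117, 15, 0, 0, -0.18, -0.127, 0.247, 0.117, 15, 0, 0, -0.27, -0.127, 0.247, 0.117, 15, 0, 0, -0.36, -0.127, 0.247, 0.117, 15, 0, 0, -0.45, -0.127, 0.247, 0.117, 15, 0, 0, -0.54, -0.127, 0.247, 0.117, 15, 0, 0, -0.63, -0.127, 0.247, 0.117, 15, 0, 0, -0.72, -0.127, 0.247, 0.117, 15, 0, 0, -0.81, -0.127, 0.247, 0.117, 15, 0, 0, -0.9, -0.127, 0.247, 0.117, 15, 0, 0, -0.947, -0.127, 0.247, 0.117, 15, 0, 0, -0.947, -0.127, 0.247, 0.117, 15, 0, 0, -0.947, -0.127, 0.247, 0.117, 15, 0, 0, -0.947, -0.127, 0.247, 0.117, 15],
)

```text
clock: 13.25
position: [0.5293, 0.2048, 0.2316]
ee_rot: [-2.32, 2.067, 0.054]
force: [-4.5, -5.3, 20.1]
width: 0.276
gripper_force: 15.2
```

```bash
cat >> h.py <<'E'
def st():
    o=sensors.observe();R=cv2.Rodrigues(o["ee_rot"])[0]
    print("t",o["clock"],"P",o["position"].round(4),"yaw",np.degrees(np.arctan2(R[1,0],R[0,0])).round(1),"tz",R[:,2].round(3),"F",o["force"].round(1),"j",o["joints"].round(2),"w",round(o["width"]*91.8,1)); return o
E
python3 - <<'E'
from h import *
o=st();P=o["position"]
s=optics.get_image("scene");cv2.imwrite("pics/s8.png",s)
q=proj("scene",[P+[0,0,-.066],P+[0,0,-.146],P+[0,.02,-.146],P+[.02,0,-.146]]);print(q.round(1).tolist())
x,y=q[1].astype(int);x0,y0=x-75,y-90;print(x0,y0)
cv2.imwrite("pics/c8.png",cv2.resize(s[y0:y0+150,x0:x0+150],(600,600),interpolation=2))
E
```

```text
t 13.25 P [0.5293 0.2048 0.2316] yaw -83.4 tz [-0.003  0.048 -0.999] F [-4.5 -5.3 20.1] j [-1.25  0.65  1.32  1.81 -0.72  1.25 -2.74] w 25.4
[[409.0, 275.1], [403.0, 296.1], [411.4, 300.7], [398.6, 302.7]]
328 206
```

View pics/c8.png

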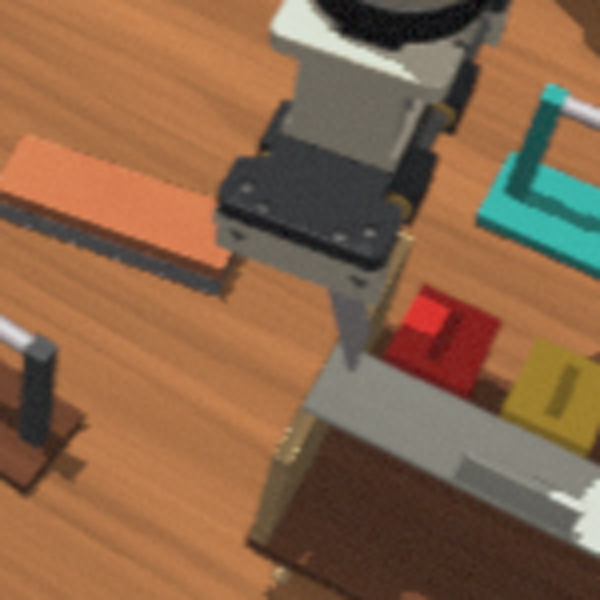

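The wrist ran into its limits (j3 1.32, j7 -2.74), and the blade tip rests on the shutter plate. I'll lift, unwind, and turn the other way.

Emit:
arm_command(
  deltas=[0, 0, 0.06, 0, 0, 0.02, 15, 0, 0, 0.12, 0, -0.01, 0.05, 15, 0, 0, 0.2, 0, -0.02, 0.07, 15, 0, 0, 0.28, 0, -0.03, 0.07, 15, 0, 0, 0.36, -0.03, -0.03, 0.07, 15, 0, 0, 0.45, -0.03, -0.03, 0.07, 15, 0, 0, 0.54, -0.03, -0.03, 0.07, 15, 0, 0, 0.63, -0.03, -0.03, 0.07, 15, 0, 0, 0.72, -0.03, -0.03, 0.07, 15, 0, 0, 0.81, -0.03, -0.03, 0.07, 15, 0, 0, 0.9, -0.03, -0.03, 0.07, 15, 0, 0, 0.9, -0.03, -0.03, 0.07, 15],
)

```text
clock: 14.5
position: [0.499, 0.1764, 0.3009]
ee_rot: [-3.134, 0.059, 0.078]
force: [0.3, 0.8, -0.9]
width: 0.26
gripper_force: 14.9
```

Run:
```python
from h import *
st()
```

```text
t 14.5 P [0.499  0.1764 0.3009] yaw -2.2 tz [-0.05   0.007 -0.999] F [ 0.3  0.8 -0.9] j [-1.15  0.36  1.    1.74 -0.33  1.27 -1.67] w 23.8
```

Emit:
arm_command(
  deltas=[0, 0, 0.09, 0, 0, 0, 15, 0, 0, 0.18, 0, 0, 0, 15, 0, 0, 0.27, 0, 0, 0, 15, 0, 0, 0.36, 0, 0, 0, 15, 0, 0, 0.45, 0, 0, 0, 15, 0, 0, 0.54, 0, 0, 0, 15, 0, 0, 0.63, 0, 0, 0, 15, 0, 0, 0.72, 0, 0, 0, 15, 0, 0, 0.81, 0, 0, 0, 15, 0, 0, 0.9, -0.02, 0.05, 0, 15, 0, 0, 1, -0.02, 0.05, 0, 15, 0, 0, 1, -0.02, 0.05, 0, 15, 0, 0, 1, -0.02, 0.05, 0, 15],
)

```text
clock: 15.8
position: [0.4798, 0.2253, 0.3009]
ee_rot: [2.251, 2.146, -0.06]
force: [0.6, -0.6, -1.1]
width: 0.262
gripper_force: 14.9
```

Run:
```python
from h import *
st()
```

```text
t 15.8 P [0.4798 0.2253 0.3009] yaw 87.3 tz [-0.007 -0.049 -0.999] F [ 0.6 -0.6 -1.1] j [-1.05  0.27  0.62  1.74 -0.12  1.21 -0.44] w 24.1
```

Emit:
arm_command(
  deltas=[0.031, -0.004, 0.069, -0.0015, 0.035, 0, 15, 0.031, -0.004, 0.069, -0.0015, 0.035, 0, 15, 0.031, -0.004, 0.069, -0.0015, 0.035, 0, 15, 0.031, -0.004, 0.069, -0.0015, 0.035, 0, 15],
)

```text
clock: 16.2
position: [0.4788, 0.2598, 0.301]
ee_rot: [2.149, 2.287, 0.002]
force: [-0.5, 0.3, -1.4]
width: 0.262
gripper_force: 14.9
```

Run:
```python
from h import *
o=st();P=o["position"]
s=optics.get_image("scene");cv2.imwrite("pics/s9.png",s);t=optics.get_image("top");cv2.imwrite("pics/t9.png",t)
q=proj("scene",[P+[0,0,-.066],P+[0,0,-.146],P+[0,.02,-.146],P+[.02,0,-.146]]);print(q.round(1).tolist())
x,y=q[1].astype(int);x0,y0=x-60,y-80;print(x0,y0)
cv2.imwrite("pics/c9.png",cv2.resize(s[y0:y0+120,x0:x0+120],(600,600),interpolation=2))
```

```text
t 16.2 P [0.4788 0.2598 0.301 ] yaw 93.6 tz [ 0.003 -0.001 -1.   ] F [-0.5  0.3 -1.4] j [-1.05  0.28  0.58  1.72 -0.16  1.19 -0.36] w 24.0
[[453.2, 250.1], [443.9, 274.0], [453.0, 278.7], [439.6, 280.7]]
383 193
```

View pics/c9.png

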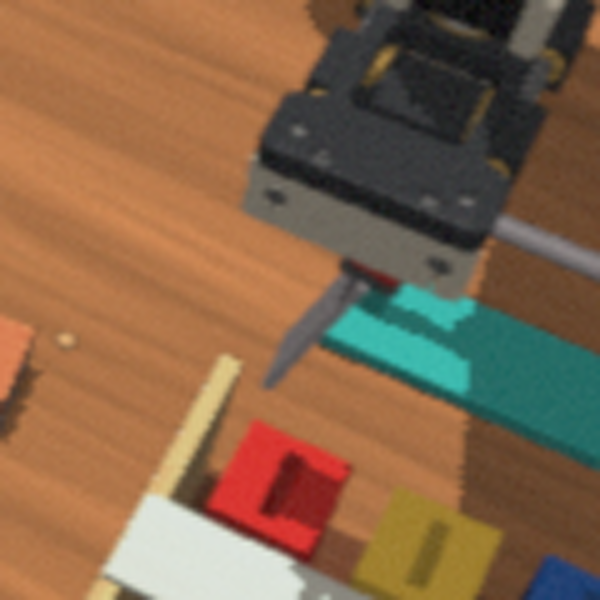

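```bash
cat >> h.py <<'E'
def onplane(n,px,p0,nv):
    a=unproj(n,px,0.)[0];b=unproj(n,px,.3)[0];d=b-a;return a+d*(np.dot(p0-a,nv)/np.dot(d,nv))
E
python3 - <<'E'
from h import *
o=sensors.observe();P=o["position"];R=cv2.Rodrigues(o["ee_rot"])[0]
for p in((437,270.4),(438,270),(455.5,248.5),(453,250)): print(p,((onplane("scene",p,P,R[:,1])-P)*1000).round(1))
E
```

```text
(437, 270.4) [   1.4  -15.5 -144.2]
(438, 270) [   1.3  -13.9 -141.6]
(455.5, 248.5) [  0.    2.3 -59.1]
(453, 250) [  0.3  -1.  -65.9]
```

The knife leans about 10° towards -y; blade root is at crop (360,285) and tip at (270,387). I'll level it with a tool tilt and from now on measure the blade by mask numbers.

Emit:
arm_command(
  deltas=[0.05, 0, 0, 0, -0.005, -0.01, 15, 0.105, 0, 0, 0, -0.01, -0.025, 15, 0.105, 0, 0, 0, -0.01, -0.025, 15, 0.105, 0, 0, 0, -0.01, -0.025, 15],
)

```text
clock: 16.7
position: [0.4784, 0.2505, 0.2763]
ee_rot: [-2.07, -2.208, -0.184]
force: [0.1, 0.6, -0.6]
width: 0.259
gripper_force: 14.9
```

```bash
cat >> h.py <<'E'
def blade(img,box,o):
    """grey blade in the scene picture -> centre line ends in the finger plane, mm from the TCP"""
    x0,y0,x1,y1=box;h=cv2.cvtColor(img[y0:y1,x0:x1],cv2.COLOR_BGR2HSV);m=cv2.inRange(h,(0,0,40),(180,85,200))
    P=o["position"];R=cv2.Rodrigues(o["ee_rot"])[0]
    for c in sorted(cv2.findContours(m,0,2)[0],key=cv2.contourArea)[-3:]:
        c=c.reshape(-1,2)+[x0,y0]; b=cv2.boxPoints(cv2.minAreaRect(c.astype(np.float32))); b=b[np.argsort(b[:,1])]
        print(len(c),cv2.contourArea(c),b.round(1).tolist(),"lowest",c[c[:,1].argmax()].tolist())
        if cv2.contourArea(c)>60:
            for p in(b[:2].mean(0),b[2:].mean(0)): 
                q=onplane("scene",p,P,R[:,1]);print("   ",p.round(1),"rel",((q-P)*1000).round(1),"world",(q*1000).round(1))
E
python3 - <<'E'
from h import *
o=dict(sensors.observe());n=st()
print("new")
s=optics.get_image("scene");cv2.imwrite("pics/s10.png",s)
q=proj("scene",n["position"]+[[0,.01,-.066],[0,.01,-.146]]);print(q.round(1).tolist());x,y=q[1].astype(int)
blade(s,(x-25,y-30,x+18,y+15),n)
h=cv2.cvtColor(s,cv2.COLOR_BGR2HSV);m=cv2.inRange(h,(0,0,40),(180,85,200))
print("\n".join("".join("#" if v else "." for v in r) for r in m[y-34:y+14,x-25:x+22]))
E
```

```text
t 16.7 P [0.4784 0.2505 0.2763] yaw 93.8 tz [ 0.003  0.163 -0.987] F [ 0.1  0.6 -0.6] j [-0.94  0.24  0.56  1.83 -0.32  1.06 -0.18] w 23.8
new
[[450.6, 257.9], [441.6, 280.7]]
6 0.0 [[452.20001220703125, 263.6000061035156], [452.0, 264.0], [455.0, 265.0], [454.79998779296875, 265.3999938964844]] lowest [454, 265]
9 2.0 [[416.20001220703125, 291.6000061035156], [415.79998779296875, 292.3999938964844], [421.0, 294.0], [420.6000061035156, 294.79998779296875]] lowest [419, 294]
62 85.0 [[445.6000061035156, 247.1999969482422], [459.5, 250.3000030517578], [438.6000061035156, 278.8999938964844], [452.3999938964844, 282.0]] lowest [439, 279]
    [452.5 248.8] rel [  0.1   7.1 -39. ] world [478.5 257.6 237.4]
    [445.5 280.4] rel [   0.7   17.1 -137.8] world [479.2 267.6 138.5]
.................##############################
....................###########################
.......................########################
..........................#####################
.............................##################
................................###############
...............................
[... 1284 characters left out ...]
....#.......................
...............................................
...............................................
...............................................
...............................................
...............................................
...............................................
...............................................
...............................................
...............................................
...............................................
...............................................
...............................................
##.............................................
.###...........................................
```

```bash
cat >> h.py <<'E'
def edge(px,o,off=.015):
    P=o["position"];R=cv2.Rodrigues(o["ee_rot"])[0];n=R[:,1]*np.sign(R[0,1]);q=onplane("scene",px,P+off*n,n);return ((q-off*n-P)*1000).round(1),((q-off*n)*1000).round(1)
E
python3 - <<'E'
from h import *
o=sensors.observe()
for p in((439,279.5),(449.5,258)): print(p,edge(p,o))
o=dict(o);print("slot red px top/scene",proj("scene",[[.4783,.2603,.101]]))
# scene check of slots: block tops by colour in s3 with z=.101
s=cv2.imread("pics/s3.png");H=cv2.cvtColor(s,cv2.COLOR_BGR2HSV)
def ctr(col,lo,hi,box):
    x0,y0,x1,y1=box;m=cv2.inRange(H[y0:y1,x0:x1],lo,hi);c=max(cv2.findContours(m,0,2)[0],key=cv2.contourArea);hull=cv2.fillPoly(np.zeros_like(m),[cv2.convexHull(c)],255)
    # top face: brighter; slot dark: pixels inside hull dark & upper
    print(col,cv2.boundingRect(c),"\n".join("".join("%4d"%v for v in r) for r in H[y0:y1,x0:x1,2]))
ctr("red",(0,120,40),(6,255,255),(418,278,452,305))
E
```

```text
(439, 279.5) (array([   1.4,    4.6, -124.5]), array([479.9, 256.2, 152.1]))
(449.5, 258) (array([  0.2,   8.2, -49.7]), array([478.6, 259.8, 226.9]))
slot red px top/scene [[438.53652745 288.26086558]]
red (5, 0, 29, 27)  160 181 209 214 213 207 173 101 104 137 165 170 171 174 185 202 207 211 204 187 174 168 167 169 171 169 167 166 169 173 173 173 172 166
 182 204 214 215 210 183 119  94 119 154 168 169 171 177 195 210 211 212 210 209 202 189 174 168 167 169 170 166 169 170 173 173 174 173
 193 212 215 213 197 151  97 100 135 160 165 169 173 184 200 209 212 212 213 213 209 209 204 189 173 169 167 168 168 168 170 171 172 174
 207 214 212 211 180 113  92 115 150 165 168 162 174 196 212 210 210 212 213 208 214 210 210 210 205 198 181 168 170 169 164 166 169 171
 213 213 211 198 151  96  93 118 155 167 169 168 186 210 212 212 213 213 210 211 212 212 208 207 211 211 208 202 190 175 168 166 169 166
 213 214 208 178 107  87 101 133 157 164 166 180 198 209 211 211 210 211 211 210 212 198 170 161 189 207 208 210 208 202 190 177 169 170
 214 213 195 143  94  93 116 151 163 163 168 189 207 213
[... 2120 characters left out ...]
120 119 128 141
 222 222 221 223 222 223 222 221 222 222 221 216 200 168 133 115 105 107 124 158 188 204 210 211 211 210 213 208 181 130 117 114 117 121
 221 221 222 221 221 222 221 221 221 222 222 222 220 217 212 187 147 116 100 107 124 156 187 204 209 211 211 197 154 113 112 114 117 117
 221 221 221 221 222 222 222 222 222 221 222 220 221 220 221 219 214 189 148 117 106 109 123 158 189 203 206 181 127 113 112 110 115 114
 221 221 222 221 222 223 221 221 222 223 222 222 221 223 222 221 221 220 214 197 167 131 110 105 116 135 162 149 110 114 114 114 111 114
 223 223 222 223 222 222 221 221 222 222 221 221 222 221 223 222 223 221 222 220 217 198 170 127 108 102 101 105 108 111 115 115 113 113
```

Allowing for the 15 mm half width of the blade, the tip is 124 mm below the TCP, so the knife slid about 20 mm up in the fingers. About 3° of lean is left, which I'll correct on the way down to just above the slot.

Emit:
arm_command(
  deltas=[0.028, 0, 0, 0.001, 0.0015, -0.02, 15, 0.028, 0, 0, 0.001, 0.0015, -0.04, 15, 0.028, 0, 0, 0.001, 0.0015, -0.042, 15, 0.028, 0, 0, 0.001, 0.0015, -0.042, 15],
)

```text
clock: 17.15
position: [0.4792, 0.2539, 0.2344]
ee_rot: [-2.042, -2.188, -0.23]
force: [0.6, -0.4, -0.2]
width: 0.26
gripper_force: 14.9
```

Run:
```python
from h import *
n=st()
s=optics.get_image("scene");cv2.imwrite("pics/s11.png",s)
h=cv2.cvtColor(s,cv2.COLOR_BGR2HSV);m=cv2.inRange(h,(0,0,40),(180,85,200))
x0,y0=425,255
for r in range(255,302): print(r,"".join("#" if m[r,c] else ("o" if h[r,c,2]<125 else ".") for c in range(x0,x0+42)))
for rr in [(436.5,289),(446,268)]: print(edge(rr,n))
```

```text
t 17.15 P [0.4792 0.2539 0.2344] yaw 94.0 tz [ 0.002  0.206 -0.979] F [ 0.6 -0.4 -0.2] j [-0.89  0.28  0.53  1.9  -0.41  0.95 -0.07] w 23.9
255 #############oooooooooo########o#ooooooooo
256 #################ooooooooo####o#oooooo#ooo
257 #####################oooooooooo##ooooooooo
258 ########################oooooo###oooo#oooo
259 #################################ooo#ooooo
260 #################################ooo#ooooo
261 #################################oo#oooooo
262 ...##############################oo#oooooo
263 .......##########################o#ooooooo
264 ..........#######################o#ooooooo
265 ..............###################ooooooooo
266 .................#################oooooooo
267 ....................###############ooooooo
268 ....................############oooo#ooooo
269 ....................oo#########ooooooo##oo
270 .......................######ooooooooooo##
271 ......................o########ooooooooooo
272 ...o..................####oo##oooooooooooo
273 ...o..................###ooooooooooooooooo
274 ..o..................o##oooooooooooooooooo
275 ..o.............
[... 673 characters left out ...]
ooooooooooo
290 o..........ooo##o..........oooooooooo..ooo
291 ...........oo##oo.........oooooooooo.....o
292 ..........ooo##o.........ooooooooooo......
293 ..........ooo#o..........ooooooooooo......
294 .........oooooo.........ooooooooooo.......
295 ooo......ooooo..........ooooooooooo.......
296 ooooo......ooo.........ooooooooooo........
297 #oooooo................ooooooooooo........
298 ###oooooo.............ooooooooooo.........
299 #####oooooo...........ooooooooooo.........
300 #######oooooo........ooooooooooo..........
301 #########oooooo......ooooooooooo..........
(array([   1.6,    4.5, -114.8]), array([480.8, 258.5, 119.6]))
(array([  0.2,   6.7, -38.8]), array([479.4, 260.6, 195.6]))
```

Run:
```python
from h import *
n=sensors.observe()
for p in[(438.2,293.7),(443.7,280),(447.5,272.5)]: print(edge(p,n))
# slot ends (scene px) on z=.101 
print(unproj("scene",[(441,284),(436.5,295.2)],.101))
print("expected px for blade +x corner at slot, z=.110:",proj("scene",[[.4806+.015,.262+.001,.110]]))
```

```text
(array([   1.5,   11.3, -127.1]), array([481.1, 265.2, 107.8]))
(array([  0.6,  11.2, -76.6]), array([480.2, 265.1, 158.3]))
(array([  0. ,  12.5, -49.6]), array([479.6, 266.4, 185.3]))
[[0.46533834 0.25997419 0.101     ]
 [0.49663185 0.26423383 0.101     ]]
expected px for blade +x corner at slot, z=.110: [[437.07482068 292.29567721]]
```

Nearly upright, with the tip at y 265 against 262 for the slot in the same view. Shift by -2.5 mm and probe down.

Emit:
arm_command(
  deltas=[0, 0, 0, 0, -0.0025, 0, 15, 0, 0, 0, 0, -0.0025, -0.006, 15, 0, 0, 0, 0, -0.0025, -0.012, 15, 0, 0, 0, 0, -0.0025, -0.017, 15, 0, 0, 0, 0, -0.0025, -0.02, 15, 0, 0, 0, 0, -0.0025, -0.02, 15],
)

```text
clock: 17.8
position: [0.4789, 0.2504, 0.2135]
ee_rot: [-2.043, -2.186, -0.231]
force: [0.0, 1.0, -2.0]
width: 0.263
gripper_force: 14.9
```

Emit:
arm_command(
  deltas=[0, 0, 0, 0, 0, -0.01, 15, 0, 0, 0, 0, 0, -0.02, 15, 0, 0, 0, 0, 0, -0.03, 15, 0, 0, 0, 0, 0, -0.04, 15, 0, 0, 0, 0, 0, -0.048, 15, 0, 0, 0, 0, 0, -0.056, 15, 0, 0, 0, 0, 0, -0.056, 15],
)

```text
clock: 18.5
position: [0.4787, 0.2502, 0.1568]
ee_rot: [-2.043, -2.186, -0.229]
force: [0.0, 0.4, -1.5]
width: 0.262
gripper_force: 14.9
```

Emit:
arm_command(
  deltas=[0, 0, 0, 0, 0, -0.004, 15, 0, 0, 0, 0, 0, -0.008, 15, 0, 0, 0, 0, 0, -0.011, 15, 0, 0, 0, 0, 0, -0.013, 15, 0, 0, 0, 0, 0, -0.013, 15],
)

```text
clock: 19.0
position: [0.48, 0.2499, 0.1461]
ee_rot: [-2.044, -2.185, -0.234]
force: [-3.0, -5.3, 11.5]
width: 0.259
gripper_force: 15.0
```

Home: the handle is seated with 11.5 N at TCP z 0.146, as predicted. Release and retreat.

Emit:
arm_command(
  deltas=[0, 0, 0, 0, 0, 0.002, 15, 0, 0, 0, 0, 0, 0.002, 50, 0, 0, 0, 0, 0, 0.002, 50, 0, 0, 0, 0, 0, 0.002, 50, 0, 0, 0, 0, -0.008, 0.04, 50, 0, 0, 0, 0, -0.016, 0.08, 50, -0.06, 0, 0, 0, -0.024, 0.12, 50, -0.133, 0, 0, 0, -0.024, 0.14, 50, -0.133, 0, 0, 0, -0.024, 0.14, 50],
)

```text
clock: 19.9
position: [0.4802, 0.2304, 0.2878]
ee_rot: [2.135, 2.297, 0.008]
force: [-0.2, 0.4, -0.6]
width: 0.543
gripper_force: 0.0
```

Emit:
arm_command(
  deltas=[0, 0, -0.09, -0.03, -0.1, 0, 60, 0, 0, -0.18, -0.03, -0.1, 0, 60, 0, 0, -0.27, -0.03, -0.1, 0, 60, 0, 0, -0.36, -0.03, -0.1, 0, 60, 0, 0, -0.45, -0.03, -0.2, 0, 60, 0, 0, -0.54, -0.03, -0.2, 0, 60, 0, 0, -0.63, -0.03, -0.2, 0, 60, 0, 0, -0.72, -0.03, -0.3, 0, 60, 0, 0, -0.81, -0.03, -0.3, 0, 60, 0, 0, -0.9, -0.03, -0.3, 0, 60, 0, 0, -1, -0.03, -0.3, 0, 60, 0, 0, -1, -0.03, -0.3, 0, 60],
)

```text
clock: 21.1
position: [0.4486, -0.0739, 0.2842]
ee_rot: [3.138, 0.1, -0.002]
force: [0.6, -0.3, -0.3]
width: 0.656
gripper_force: 0.0
```

Run:
```python
from h import *
st()
s=optics.get_image("scene");t=optics.get_image("top");cv2.imwrite("pics/s12.png",s);cv2.imwrite("pics/t12.png",t)
print("blue top",rect("top",t,"blue",(350,215,480,330),.022),"scene",rect("scene",s,"blue",(200,160,320,250),.022))
print("red butt",rect("top",t,"red",(150,220,225,290),.191), rect("scene",s,"red",(400,180,480,320),.15))
h=cv2.cvtColor(t,cv2.COLOR_BGR2HSV)
print("stone vs table", h[265:280:3,280].tolist(), h[300,280].tolist(),"\ncradle")
hs=cv2.cvtColor(s,cv2.COLOR_BGR2HSV);print("scene stone",hs[255,355],hs[250,350],hs[262,372],"table",hs[240,400],hs[300,370])
```

```text
t 21.1 P [ 0.4486 -0.0739  0.2842] yaw 3.7 tz [-0.001 -0.002 -1.   ] F [ 0.6 -0.3 -0.3] j [-0.84  0.14  1.02  1.96 -0.13  1.11 -1.27] w 60.2
blue top (array([ 479.9, -275.2]), array([21.3, 76.9]), np.float32(-16.4), 189.0) scene (array([ 485.5, -268.3]), array([32.2, 83.4]), np.float32(-15.0), 209.5)
red butt (array([470.2, 235.3]), array([54.4, 64.9]), np.float32(-88.3), 595.5) (array([492.1, 264.4]), array([102.3,  45.9]), np.float32(4.9), 641.5)
stone vs table [[10, 171, 124], [11, 176, 122], [10, 167, 124], [10, 178, 123], [11, 178, 122]] [13, 166, 97] 
cradle
scene stone [ 10 150 124] [ 10 152 124] [  9 146 126] table [ 12 141  98] [ 13 149 187]
```

Emit:
arm_command(
  deltas=[0, 0, -0.09, 0.035, -0.202, 0, 60, 0, 0, -0.18, 0.035, -0.202, 0, 60, 0, 0, -0.216, 0.035, -0.202, 0, 60, 0, 0, -0.216, 0.035, -0.202, 0, 60, 0, 0, -0.216, 0.035, -0.202, -0.03, 60, 0, 0, -0.216, 0.035, -0.202, -0.08, 60, 0, 0, -0.216, 0.035, -0.202, -0.13, 60, 0, 0, -0.216, 0.035, -0.202, -0.18, 60, 0, 0, -0.216, 0.035, -0.202, -0.22, 60, 0, 0, -0.216, 0.035, -0.202, -0.245, 60, 0, 0, -0.216, 0.035, -0.202, -0.255, 60, 0, 0, -0.216, 0.035, -0.202, -0.261, 60, 0, 0, -0.216, 0.035, -0.202, -0.261, 60],
)

```text
clock: 22.5
position: [0.4846, -0.2757, 0.0243]
ee_rot: [3.11, -0.423, -0.0]
force: [-0.5, 0.1, -0.4]
width: 0.657
gripper_force: 0.0
```

Run:
```python
from h import *
st()
```

```text
t 22.5 P [ 0.4846 -0.2757  0.0243] yaw -15.5 tz [-0.001 -0.003 -1.   ] F [-0.5  0.1 -0.4] j [-0.08  0.72  0.73  1.99 -0.74  0.72 -0.72] w 60.3
```

Emit:
arm_command(
  deltas=[0, 0, 0, 0, 0, 0, 15, 0, 0, 0, 0, 0, 0, 15, 0, 0, 0, 0, 0, 0, 15, 0, 0, 0, 0, 0, 0, 15, 0, 0, 0, 0, 0, 0, 15, 0, 0, 0, 0, 0, 0.03, 15, 0, 0, 0, 0, 0, 0.08, 15, 0, 0, 0.08, 0, 0, 0.13, 15, 0, 0, 0.161, 0, 0, 0.18, 15, 0, 0, 0.161, 0, 0, 0.18, 15],
  force=15,
)

```text
clock: 23.5
position: [0.4865, -0.2783, 0.2103]
ee_rot: [3.135, -0.024, 0.014]
force: [-0.3, -0.5, -1.1]
width: 0.266
gripper_force: 15.0
```

Emit:
arm_command(
  deltas=[0, -0.05, 0, 0.15, 0.15, 0, 15, 0, -0.1, 0, 0.15, 0.15, 0, 15, 0, -0.15, 0, 0.15, 0.15, 0, 15, 0, -0.2, 0, 0.15, 0.15, 0, 15, 0, -0.25, 0, 0.283, 0.289, 0, 15, 0, -0.3, 0, 0.283, 0.289, 0, 15, 0, -0.333, 0, 0.283, 0.289, 0, 15, 0, -0.333, 0, 0.283, 0.289, 0, 15, 0, -0.333, 0, 0.283, 0.289, -0.017, 15, 0, -0.333, 0, 0.283, 0.289, -0.017, 15, 0, -0.333, 0, 0.283, 0.289, -0.017, 15],
)

```text
clock: 24.6
position: [0.7663, 0.0124, 0.1862]
ee_rot: [-3.035, 0.031, -0.808]
force: [0.4, -1.1, -0.1]
width: 0.261
gripper_force: 15.0
```

Run:
```python
from h import *
st()
s=optics.get_image("scene");t=optics.get_image("top");cv2.imwrite("pics/s13.png",s);cv2.imwrite("pics/t13.png",t)
```

```text
t 24.6 P [0.7663 0.0124 0.1862] yaw -1.3 tz [ 0.497 -0.004 -0.867] F [ 0.4 -1.1 -0.1] j [-0.59  0.57  0.71  1.82 -0.81  0.45 -0.99] w 23.9
```

Emit:
arm_command(
  deltas=[0, 0, 0, -0.02, 0, -0.0117, 15, 0, 0, 0, -0.04, 0, -0.0233, 15, 0, 0, 0, -0.06, 0, -0.035, 15, 0, 0, 0, -0.078, 0, -0.0455, 15, 0, 0, 0, -0.091, 0, -0.0535, 15, 0, 0, 0, -0.092, 0, -0.054, 15],
)

```text
clock: 25.3
position: [0.6731, 0.0119, 0.1328]
ee_rot: [-3.033, 0.034, -0.809]
force: [0.2, -0.2, -1.0]
width: 0.26
gripper_force: 15.0
```

Run:
```python
from h import *
st()
```

```text
t 25.3 P [0.6731 0.0119 0.1328] yaw -1.4 tz [ 0.498 -0.003 -0.867] F [ 0.2 -0.2 -1. ] j [-0.5   0.47  0.49  2.08 -0.95  0.19 -0.81] w 23.9
```

Emit:
arm_command(
  deltas=[0, 0, 0, -0.003, 0, 0.007, 15, 0, 0.056, 0, -0.009, 0, 0.018, 15, 0, 0.078, 0, -0.0125, 0, 0.023, 15, 0, 0.1, 0, -0.016, 0, 0.0285, 15, 0, 0.122, 0, -0.02, 0, 0.033, 15, 0, 0.144, 0, -0.025, 0, 0.037, 15, 0, 0.167, 0, -0.03, 0, 0.04, 15, 0, 0.189, 0, -0.035, 0, 0.0435, 15, 0, 0.21, 0, -0.04, 0, 0.046, 15, 0, 0.233, 0, -0.046, 0, 0.048, 15, 0, 0.255, 0, -0.052, 0, 0.0495, 15, 0, 0.278, 0, -0.058, 0, 0.0505, 15, 0, 0.305, 0, -0.062, 0, 0.051, 15, 0, 0.333, 0, -0.066, 0, 0.051, 15, 0, 0.333, 0, -0.066, 0, 0.051, 15, 0, 0.333, 0, -0.066, 0, 0.051, 15, 0, 0.333, 0, -0.066, 0, 0.051, 15],
)

```text
clock: 27.0
position: [0.6101, 0.0127, 0.1848]
ee_rot: [3.138, -0.031, 0.004]
force: [3.0, -0.8, 0.1]
width: 0.257
gripper_force: 15.0
```

Run:
```python
from h import *
o=st();P=o["position"]
s=optics.get_image("scene");t=optics.get_image("top");cv2.imwrite("pics/s14.png",s);cv2.imwrite("pics/t14.png",t)
c=np.zeros((500,800,3),np.uint8);c[:,:400]=cv2.resize(s[185:310,255:355],(400,500),interpolation=2);c[:,400:]=cv2.resize(s[185:335,405:525],(400,500),interpolation=2);cv2.imwrite("pics/c14.png",c)
print(proj("scene",P+[[0,0,-.066],[0,0,-.146]]).round(1).tolist())
```

```text
t 27.0 P [0.6101 0.0127 0.1848] yaw -1.1 tz [ 0.002 -0.004 -1.   ] F [ 3.  -0.8  0.1] j [-0.71  0.61  0.93  1.74 -0.54  1.08 -1.18] w 23.6
[[308.3, 270.4], [308.8, 290.4]]
```

View pics/c14.png

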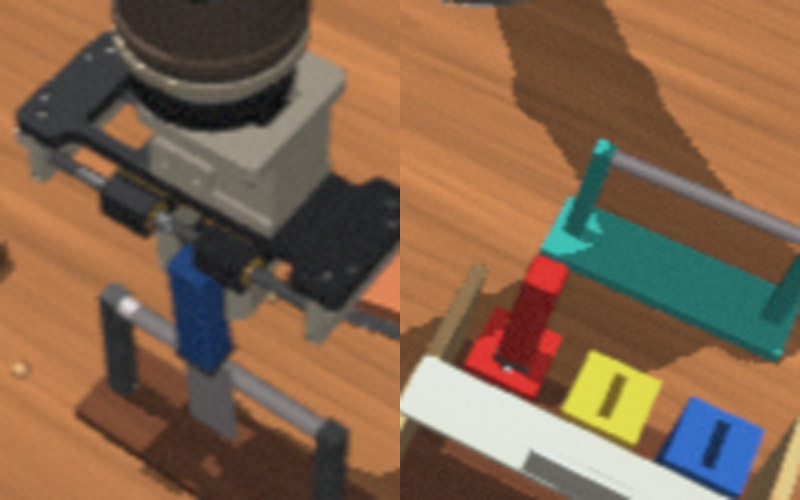

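The right crop shows red seated upright in its block. On the left, blue hangs upright on the bar, tip at about (308,292) against (308.8,290.4) for vertical. Carry it over to the blue slot, turning the way that has room.

Emit:
arm_command(
  deltas=[0, 0, 0, 0.015, 0, 0, 15, 0, 0, 0, 0.025, 0, 0.02, 15, 0, 0, 0, 0.025, 0, 0.07, 15, 0, 0, 0, 0.025, 0, 0.126, 15, 0, 0, 0.09, 0.025, 0, 0.126, 15, 0, 0, 0.18, -0.135, 0.379, 0.126, 15, 0, 0, 0.27, -0.135, 0.379, 0.126, 15, 0, 0, 0.36, -0.135, 0.379, 0.126, 15, 0, 0, 0.45, -0.135, 0.379, 0.126, 15, 0, 0, 0.54, -0.135, 0.379, 0.126, 15, 0, 0, 0.63, -0.135, 0.379, 0.126, 15, 0, 0, 0.72, -0.135, 0.379, 0.126, 15, 0, 0, 0.81, -0.135, 0.379, 0.126, 15, 0, 0, 0.9, -0.135, 0.379, 0.126, 15, 0, 0, 1, -0.135, 0.379, 0.126, 15, 0, 0, 1, -0.135, 0.379, 0.126, 15, 0, 0, 1, -0.135, 0.379, 0.126, 15],
)

```text
clock: 28.8
position: [0.4742, 0.3915, 0.31]
ee_rot: [2.246, 2.193, 0.002]
force: [0.1, 0.1, -0.8]
width: 0.26
gripper_force: 15.0
```

Run:
```python
from h import *
o=st()
```

```text
t 28.8 P [0.4742 0.3915 0.31  ] yaw 88.6 tz [ 0.002 -0.001 -1.   ] F [ 0.1  0.1 -0.8] j [-1.18  0.4   0.59  1.54 -0.23  1.27 -0.58] w 23.9
```

Emit:
arm_command(
  deltas=[0, 0, 0.055, -0.002, 0, -0.03, 15, 0, 0, 0.055, -0.002, 0, -0.049, 15, 0, 0, 0.055, -0.002, 0, -0.049, 15],
)

```text
clock: 29.1
position: [0.4711, 0.3908, 0.2586]
ee_rot: [2.149, 2.289, -0.005]
force: [0.1, -0.6, -0.3]
width: 0.259
gripper_force: 15.0
```

Run:
```python
from h import *
n=st()
s=optics.get_image("scene");cv2.imwrite("pics/s15.png",s)
s3=cv2.imread("pics/s3.png");H3=cv2.cvtColor(s3,cv2.COLOR_BGR2HSV)
# slot position in scene (dark inside blue), bare picture s3
b=proj("scene",[[.4722,.3911,.101]])[0];print("slot expected px",b)
x,y=b.astype(int);print("\n".join("%d "%r+"".join("%4d"%v for v in H3[r,x-12:x+14,2]) for r in range(y-11,y+12)),"x from",x-12)
h=cv2.cvtColor(s,cv2.COLOR_BGR2HSV);m=cv2.inRange(h,(0,0,40),(180,85,200))
q=proj("scene",n["position"]+[[0,0,-.066],[0,0,-.146]])
P=n["position"];R=cv2.Rodrigues(n["ee_rot"])[0];e=proj("scene",[P+R[:,1]*np.sign(R[0,1])*.015+[0,0,-.066],P+R[:,1]*np.sign(R[0,1])*.015+[0,0,-.146]]);print("corner if vertical",e.round(1).tolist())
x,y=e[1].astype(int);print("x from",x-20)
for r in range(y-32,y+14): print(r,"".join("#" if m[r,c] else ("o" if h[r,c,2]<110 else ".") for c in range(x-20,x+25)))
```

```text
t 29.1 P [0.4711 0.3908 0.2586] yaw 93.6 tz [-0.001 -0.004 -1.   ] F [ 0.1 -0.6 -0.3] j [-1.16  0.43  0.55  1.62 -0.24  1.16 -0.49] w 23.8
slot expected px [498.94676169 317.42801122]
306  166 165 162 150 126 144 185 188 188 186 181 166 139 152 170 175 175 172 168 164 166 168 166 167 167 170
307  169 168 165 143 121 167 185 187 188 188 190 184 181 167 141 148 168 175 175 174 167 166 167 169 168 166
308  169 168 161 133 144 182 186 187 188 186 188 188 188 185 179 169 142 151 168 167 169 166 168 166 168 169
309  173 168 142 119 168 186 187 186 187 186 188 188 185 187 187 186 182 179 159 129 151 167 167 168 169 166
310  166 157 112 134 182 186 188 186 189 189 187 187 186 184 181 180 186 186 185 180 169 141 150 164 169 172
311  155 133  92 147 185 188 187 187 186 189 185 185 186 165 119 121 155 180 183 187 186 181 169 139 151 161
312  138  88 123 168 185 188 188 186 187 187 187 186 184 154  96  85  96 122 162 183 186 187 186 182 168 138
313  126  92 145 180 186 187 188 186 188 187 187 187 176 137  91  85  86 122 167 186 188 189 188 186 185 180
314   76 117 168 186 187 188 184 186 186 187
[... 3264 characters left out ...]

319 o.ooo#o............oooo###ooooo.oo#..ooooooo.
320 o.oo#oo............oooo.#ooo.o..oo#ooooooooo.
321 ...o#o............ooooo.ooooo.ooo##oooooooo..
322 #..#oo............ooooo.ooooooo.o#.oooooooo..
323 .###ooo...........oooo.ooooooooo#...ooo#ooo..
324 ...###ooo.........oooo..oooo.ooo#..ooooooo...
325 .....###oooo..............o.o.oo#..ooooooo...
326 .......###oooo.............o.oo#..oooooooo...
327 .........###oooo............ooo#.oooooooo....
328 ...........###oooo..........ooo#oooooo#oo....
329 .............###oooo......oooo#oooooooooo....
330 ...............###oooo...ooooo#ooooo#ooo.....
331 .................###oooooooooo#ooooooooo.....
332 ...................###ooooooooooooooooo......
```

Run:
```python
from h import *
n=sensors.observe()
for p in[(502.2,320.3),(508.5,306.5),(513,299)]: print(edge(p,n))
print(unproj("scene",[(500.7,311.5),(497.4,324.3),(499,317.9)],.101))
```

```text
(array([  -0.2,    5.3, -142.6]), array([471.7, 396.7, 117.7]))
(array([  0. ,   1. , -92.8]), array([471.9, 392.4, 167.6]))
(array([  0. ,   0.4, -66.1]), array([471.9, 391.8, 194.2]))
[[0.45688741 0.38909487 0.101     ]
 [0.48903433 0.39417705 0.101     ]
 [0.47318228 0.39157863 0.101     ]]
```

Emit:
arm_command(
  deltas=[-0.04, 0, 0, 0, 0.0025, -0.005, 15, -0.04, 0, 0, 0, 0.0025, -0.009, 15, -0.04, 0, 0, 0, 0.0025, -0.009, 15],
)

```text
clock: 29.45
position: [0.4723, 0.3953, 0.2522]
ee_rot: [2.114, 2.262, -0.067]
force: [0.2, 0.5, -1.9]
width: 0.261
gripper_force: 15.0
```

Run:
```python
from h import *
n=st()
s=optics.get_image("scene");cv2.imwrite("pics/s16.png",s)
h=cv2.cvtColor(s,cv2.COLOR_BGR2HSV);m=cv2.inRange(h,(0,0,40),(180,85,200))
for r in range(296,332): print(r,"".join("#" if m[r,c] else ("o" if h[r,c,2]<110 else ".") for c in range(485,525)))
c=optics.calibration("scene");R=cv2.Rodrigues(c["rvec"])[0];print("cam",-R.T@c["tvec"])
```

```text
t 29.45 P [0.4723 0.3953 0.2522] yaw 93.9 tz [ 0.003 -0.062 -0.998] F [ 0.2  0.5 -1.9] j [-1.18  0.47  0.56  1.59 -0.21  1.19 -0.52] w 23.9
296 .............................#oooo######
297 .............................##ooooo####
298 .............................##ooooooo##
299 ............................o###oooooooo
300 ............................###o#ooooooo
301 ...........................#########oooo
302 ..........................###########ooo
303 .........................##########oo###
304 ......#..##.............#########....o##
305 ......#....##..........##########......o
306 .....#.......##......##########.........
307 .....#.........##....#########..........
308 ....#............##.#########...........
309 ....#.............##########............
310 ...#..............#########.............
311 ...#............o#########.............o
312 ..#............o#########.##..........o.
313 ..o............o########....#........oo.
314 .#............o########.....#.......ooo.
315 #o............o#######o.....#.......oo..
316 #o...........oo######oo....o#......ooo..
317 o............o######oooooooo#.....oooo..
318 o............o#####oooooooo#.....oooo...
319 ............o#####ooooooooo#.....oooo...
320 ............o####oo.o...oo#.....ooooo...
321 ...........oo###oooooooooo#..ooooooo....
322 ...........oooooooooooo.oo#..ooooooo....
323 ...........oooooooooooooo#...ooo#ooo....
324 oo.........oooo.oo.ooo.oo#...oooooo.....
325 #ooo..............ooo.ooo#..ooooooo.....
326 ###oooo............ooooo#...ooooooo.....
327 ..###oooo..............o#ooooooooo.....o
328 ....###oooo.............#ooooooooo.....o
329 ......###oooo...........#ooooooooo.....o
330 ........###oooo........#ooooooooo......o
331 ..........###oooo.....#oooooooooo.....oo
cam [1.04819025 0.34108359 0.90542579]
```

Run:
```python
from h import *
n=sensors.observe()
for p in[(498.6,321.7),(505.5,308),(512.5,300)]: print(edge(p,n))
print("want corner px",proj("scene",[[.4726+.015,.3914+.001,z] for z in (.110,.106)]))
```

```text
(array([   0. ,   -2.2, -143.6]), array([472.6, 392.5, 108.9]))
(array([  0.3,  -5.4, -92.2]), array([472.8, 389.3, 160.3]))
(array([  0.1,  -2.9, -60.6]), array([472.7, 391.9, 191.9]))
want corner px [[498.22656988 321.16380191]
 [497.59225417 322.1269345 ]]
```

Emit:
arm_command(
  deltas=[0, 0, 0, 0, -0.0008, 0, 15, 0, 0, 0, 0, -0.0008, -0.006, 15, 0, 0, 0, 0, -0.0008, -0.012, 15, 0, 0, 0, 0, -0.0008, -0.018, 15, 0, 0, 0, 0, -0.0008, -0.022, 15, 0, 0, 0, 0, -0.0008, -0.022, 15],
)

```text
clock: 30.1
position: [0.4719, 0.3939, 0.2292]
ee_rot: [2.113, 2.262, -0.07]
force: [-0.5, 0.2, -0.3]
width: 0.264
gripper_force: 15.0
```

Tip now at about 86 mm with no force, so it is in the slot. Continue down.

Emit:
arm_command(
  deltas=[0, 0, 0, 0, 0, -0.01, 15, 0, 0, 0, 0, 0, -0.02, 15, 0, 0, 0, 0, 0, -0.03, 15, 0, 0, 0, 0, 0, -0.04, 15, 0, 0, 0, 0, 0, -0.05, 15, 0, 0, 0, 0, 0, -0.057, 15, 0, 0, 0, 0, 0, -0.057, 15],
)

```text
clock: 30.8
position: [0.4744, 0.393, 0.1735]
ee_rot: [2.114, 2.258, -0.065]
force: [4.4, -4.6, 4.1]
width: 0.258
gripper_force: 15.0
```

Emit:
arm_command(
  deltas=[0, 0, 0, 0, 0, -0.004, 15, 0, 0, 0, 0, 0, -0.008, 15, 0, 0, 0, 0, 0, -0.01, 15, 0, 0, 0, 0, 0, -0.01, 15],
)

```text
clock: 31.2
position: [0.4746, 0.3925, 0.1642]
ee_rot: [2.114, 2.257, -0.065]
force: [2.6, -6.8, 12.1]
width: 0.259
gripper_force: 15.0
```

Emit:
arm_command(
  deltas=[0, 0, 0, 0, 0, 0.002, 15, 0, 0, 0, 0, 0, 0.002, 50, 0, 0, 0, 0, 0, 0.002, 50, 0, 0, 0, 0, 0, 0.002, 50, 0, 0, 0, 0, 0.003, 0.04, 50, 0, 0, 0, 0, 0.006, 0.08, 50, 0.04, 0, 0, 0, 0.006, 0.12, 50, 0.04, 0, 0, 0, 0.006, 0.12, 50],
)

```text
clock: 32.0
position: [0.4753, 0.4003, 0.2892]
ee_rot: [2.146, 2.292, 0.02]
force: [1.3, -0.7, 0.0]
width: 0.541
gripper_force: 0.0
```

Emit:
arm_command(
  deltas=[0, 0, -0.09, -0.03, -0.1, 0, 70, 0, 0, -0.18, -0.03, -0.1, 0, 70, 0, 0, -0.27, -0.03, -0.1, 0, 70, 0, 0, -0.36, -0.1, -0.2, 0, 70, 0, 0, -0.45, -0.1, -0.2, 0, 70, 0, 0, -0.54, -0.1, -0.2, 0, 70, 0, 0, -0.54, -0.1, -0.2, 0, 70],
)

```text
clock: 32.7
position: [0.3704, 0.1977, 0.2827]
ee_rot: [2.903, 1.2, -0.001]
force: [-0.5, 1.7, 0.0]
width: 0.763
gripper_force: 0.0
```

Run:
```python
from h import *
st()
s=optics.get_image("scene");t=optics.get_image("top");cv2.imwrite("pics/s17.png",s);cv2.imwrite("pics/t17.png",t)
c=np.zeros((500,800,3),np.uint8);c[:,:400]=cv2.resize(s[195:345,405:525],(400,500),interpolation=2);c[:,400:]=cv2.resize(t[140:315,230:420],(400,500),interpolation=2);cv2.imwrite("pics/c17.png",c)
h=cv2.cvtColor(t,cv2.COLOR_BGR2HSV)
```

```text
t 32.7 P [0.3704 0.1977 0.2827] yaw 44.9 tz [-0.001 -0.001 -1.   ] F [-0.5  1.7  0. ] j [-1.36  0.03  0.78  2.02 -0.03  1.1  -1.35] w 70.0
```

View pics/c17.png

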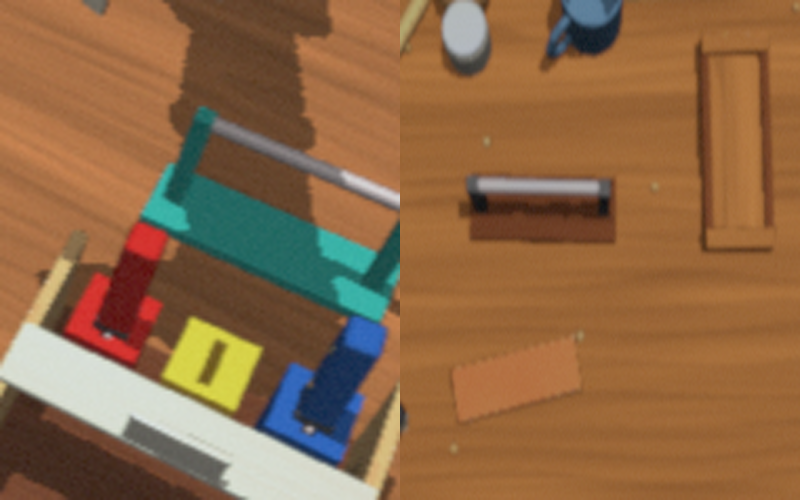

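Both knives are seated upright in the left crop. In the right crop, the stone's corners are (453,368), (575,338), (581,388), (460,421) and the cradle's outer corners (703,40), (768,40), (773,247), (705,250).

Run:
```python
from h import *
f=lambda P:[(230+(x-400)/2.105,140+y/2.857) for x,y in P]
a=unproj("top",f([(453,368),(575,338),(581,388),(460,421)]),.030)[:,:2]*1000
b=unproj("top",f([(702,40),(768,40),(774,248),(705,250)]),.022)[:,:2]*1000
for n,q in(("stone",a),("cradle",b)):
    r=cv2.minAreaRect(q.astype(np.float32));e=[q[1]-q[0],q[2]-q[1]];l=max(e,key=np.linalg.norm)
    print(n,q.mean(0).round(1),[np.linalg.norm(v).round(1) for v in e],np.degrees(np.arctan2(l[1],l[0])).round(1))
# scene check of both
s=cv2.imread("pics/s17.png");h=cv2.cvtColor(s,cv2.COLOR_BGR2HSV)
m=cv2.inRange(h[230:285,315:400],(5,140,60),(11,255,255));
print(mask_rect(m,[315,230],"scene",.030))
print("cradle corners in scene0 (px 178,283 / 203,300 / 256,250 / 230,236):",unproj("scene",[(178,280),(203,299),(256,247),(230,235)],.022).mean(0).round(4))
```

```text
stone [451.7  44.7] [np.float64(148.3), np.float64(44.6)] -80.7
cradle [ 660.8 -226.5] [np.float64(81.9), np.float64(193.1)] 179.7
(array([457.3,  49. ]), array([ 55.7, 151.9]), np.float32(-79.7))
cradle corners in scene0 (px 178,283 / 203,300 / 256,250 / 230,236): [ 0.6682 -0.2207  0.022 ]
```

Emit:
arm_command(
  deltas=[0, 0, 0.09, 0.083, -0.152, 0, 75, 0, 0, 0.18, 0.083, -0.152, 0, 75, 0, 0, 0.27, 0.083, -0.152, 0, 75, 0, 0, 0.36, 0.083, -0.152, 0, 75, 0, 0, 0.45, 0.083, -0.152, 0, 75, 0, 0, 0.54, 0.083, -0.152, 0, 75, 0, 0, 0.607, 0.083, -0.152, 0, 75, 0, 0, 0.607, 0.083, -0.152, -0.05, 75, 0, 0, 0.607, 0.083, -0.152, -0.1, 75, 0, 0, 0.607, 0.083, -0.152, -0.15, 75, 0, 0, 0.607, 0.083, -0.152, -0.2, 75, 0, 0, 0.607, 0.083, -0.152, -0.23, 75, 0, 0, 0.607, 0.083, -0.152, -0.245, 75, 0, 0, 0.607, 0.083, -0.152, -0.2525, 75, 0, 0, 0.607, 0.083, -0.152, -0.2525, 75],
  force=30,
)

```text
clock: 34.3
position: [0.4556, 0.0481, 0.0295]
ee_rot: [2.018, 2.405, 0.001]
force: [-1.0, -0.6, 0.1]
width: 0.818
gripper_force: 0.0
```

Run:
```python
from h import *
st()
```

```text
t 34.3 P [0.4556 0.0481 0.0295] yaw 100.0 tz [ 0.002 -0.001 -1.   ] F [-1.  -0.6  0.1] j [-0.64  0.55  0.56  2.22 -0.59  0.52  0.56] w 75.1
```

Emit:
arm_command(
  deltas=[0, 0, 0, 0, 0, 0, 40, 0, 0, 0, 0, 0, 0, 40, 0, 0, 0, 0, 0, 0, 40, 0, 0, 0, 0, 0, 0, 40, 0, 0, 0, 0, 0, 0.04, 40, 0, 0, 0, 0, 0, 0.09, 40, 0, 0, 0, 0, 0, 0.14, 40, 0, 0, -0.09, 0, -0.1, 0.14, 40, 0, 0, -0.18, 0, -0.2, 0.14, 40, 0, 0, -0.27, 0.05, -0.274, 0.14, 40, 0, 0, -0.36, 0.1, -0.274, 0.14, 40, 0, 0, -0.45, 0.15, -0.274, 0.14, 40, 0, 0, -0.54, 0.206, -0.274, 0.14, 40, 0, 0, -0.63, 0.206, -0.274, 0.14, 40, 0, 0, -0.72, 0.206, -0.274, 0.14, 40, 0, 0, -0.81, 0.206, -0.274, 0.14, 40, 0, 0, -0.9, 0.206, -0.274, 0.14, 40, 0, 0, -1, 0.206, -0.274, 0.14, 40, 0, 0, -1, 0.206, -0.274, 0.14, 40],
  force=30,
)

```text
clock: 36.2
position: [0.661, -0.2253, 0.1698]
ee_rot: [3.127, 0.268, -0.002]
force: [-0.3, -1.1, -3.2]
width: 0.521
gripper_force: 30.0
```

Run:
```python
from h import *
st()
```

```text
t 36.2 P [ 0.661  -0.2253  0.1698] yaw 9.8 tz [-0.001 -0.003 -1.   ] F [-0.3 -1.1 -3.2] j [-0.33  0.85  1.1   1.52 -0.77  1.26 -0.52] w 47.8
```

Emit:
arm_command(
  deltas=[0, 0, -0.06, 0.001, -0.001, -0.03, 40, 0, 0, -0.12, 0.001, -0.001, -0.07, 40, 0, 0, -0.12, 0.001, -0.001, -0.1, 40, 0, 0, -0.12, 0.001, -0.001, -0.115, 40, 0, 0, -0.12, 0.001, -0.001, -0.122, 40, 0, 0, -0.12, 0.001, -0.001, -0.126, 40, 0, 0, -0.12, 0.001, -0.001, -0.126, 40],
)

```text
clock: 36.9
position: [0.6626, -0.2261, 0.0487]
ee_rot: [3.141, -0.019, 0.003]
force: [-8.9, 9.2, 21.9]
width: 0.519
gripper_force: 30.0
```

Contact came 5 mm early, so the stone is sitting on a lip. I'll lift it slightly and look.

Run:
```python
from h import *
o=st();print(o["ft_torque"])
s=optics.get_image("scene");t=optics.get_image("top");cv2.imwrite("pics/s18.png",s);cv2.imwrite("pics/t18.png",t)
c=np.zeros((500,800,3),np.uint8);c[:,:480]=cv2.resize(s[215:320,165:266],(480,500),interpolation=2);c[:,480:]=cv2.resize(t[140:240,360:424],(320,500),interpolation=2);cv2.imwrite("pics/c18.png",c)
```

```text
t 36.9 P [ 0.6626 -0.2261  0.0487] yaw -0.7 tz [ 0.002 -0.    -1.   ] F [-8.9  9.2 21.9] j [-0.3   0.99  1.03  1.61 -0.93  1.11 -0.6 ] w 47.7
[2.17192666 2.14248986 0.06823326]
```

View pics/c18.png

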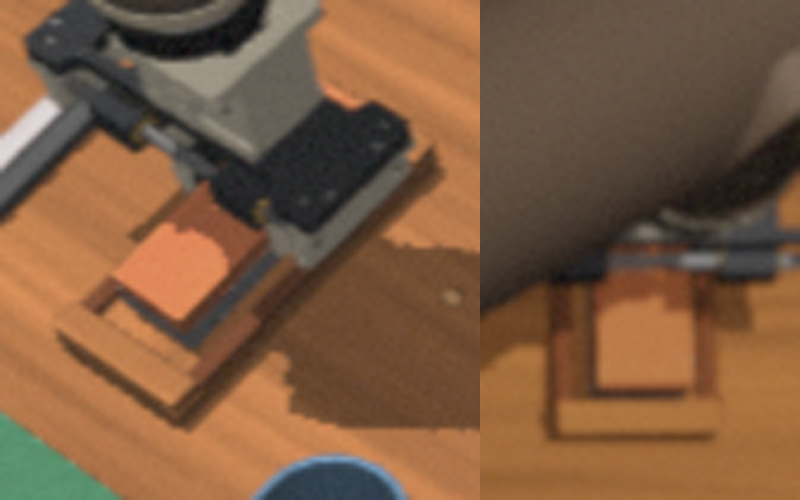

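Run:
```python
from h import *
T=lambda p,z:(unproj("top",[(360+(p[0]-480)/5,140+p[1]/5)],z)[0]*1000).round(1)[:2]
S=lambda p,z:(unproj("scene",[(165+p[0]/4.752,215+p[1]/4.762)],z)[0]*1000).round(1)[:2]
print("stone -x corners top",T((595,388),.0487),T((695,388),.0487))
print("lip inner",T((575,388),.019),T((698,388),.019),"outer",T((548,435),.0),T((718,430),.02),T((556,398),.024),T((720,398),.024),T((556,435),.024))
print("stone +x corners scene",S((113,272),.0487),S((180,320),.0487))
print("stop +x outer",S((58,330),.024),S((180,408),.024),"inner",S((92,303),.024),S((200,355),.024))
```

```text
stone -x corners top [ 584.  -201.4] [ 583.1 -251.3]
lip inner [ 589.7 -195.5] [ 588.6 -258.6] outer [ 568.6 -183.1] [ 566.4 -267.7] [ 583.8 -184.9] [ 582.3 -268.6] [ 564.6 -184.2]
stone +x corners scene [ 735.6 -243.5] [ 737.1 -196.5]
stop +x outer [ 767.3 -257.6] [ 764.9 -176.3] inner [ 746.1 -255.4] [ 737.4 -189.4]
```

The stone's -x end (583) is on the near stop (583), while the +x end has about 10 mm to spare. Lift, shift +6 mm in x, lower again.

Emit:
arm_command(
  deltas=[0, 0, 0, 0, 0, 0.015, 40, 0, 0, 0, 0.006, 0, 0.015, 40, 0, 0, 0, 0.006, 0, 0.008, 40, 0, 0, 0, 0.006, 0, 0.003, 40, 0, 0, 0, 0.006, 0, 0, 40, 0, 0, 0, 0.006, 0, 0, 40],
)

```text
clock: 37.6
position: [0.6677, -0.2268, 0.0441]
ee_rot: [3.139, -0.025, -0.003]
force: [-1.8, 0.7, 2.7]
width: 0.52
gripper_force: 30.0
```

Emit:
arm_command(
  deltas=[0, 0, 0, 0, 0, 0, 62, 0, 0, 0, 0, 0, 0, 62, 0, 0, 0, 0, 0, 0, 62, 0, 0, 0, 0, 0, 0.04, 62, 0, 0, 0, 0, 0, 0.09, 62, 0, 0, 0, 0, 0, 0.14, 62, 0, 0, 0, 0, 0, 0.2, 62, 0, 0, 0, -0.05, 0.1, 0.25, 62, 0, 0, 0, -0.1, 0.15, 0.25, 62, 0, 0, 0, -0.2, 0.15, 0.25, 62, 0, 0, 0, -0.25, 0.15, 0.25, 62, 0, 0, 0, -0.25, 0.15, 0.25, 62],
)

```text
clock: 38.8
position: [0.4792, -0.0962, 0.2873]
ee_rot: [3.137, -0.022, -0.002]
force: [-1.6, 0.9, 3.4]
width: 0.676
gripper_force: 0.0
```

Run:
```python
from h import *
st()
t=optics.get_image("top");s=optics.get_image("scene");cv2.imwrite("pics/s19.png",s);cv2.imwrite("pics/t19.png",t)
h=cv2.cvtColor(t,cv2.COLOR_BGR2HSV)
print("px stone/seat hsv",h[190,390],h[190,383],h[170,390])
hs=cv2.cvtColor(s,cv2.COLOR_BGR2HSV)
for lo in((5,120,60),(5,140,60)):
    print("stone scene",mask_rect(cv2.inRange(hs[225:300,175:262],lo,(11,255,255)),[175,225],"scene",.044),"top",mask_rect(cv2.inRange(h[145:235,365:415],lo,(12,255,255)),[365,145],"top",.044))
print("shutter",rect("top",t,"white",(110,200,220,290),.108))
t0=cv2.imread("pics/top0.png")
for n,(x0,y0,x1,y1) in dict(mug=(295,115,345,165),jar=(245,135,278,170),tinjar=(470,200,515,245),brush=(185,130,245,205),wedge=(475,245,512,295),shears=(418,112,462,212),redbutt=(0,0,1,1)).items():
    print(n,cv2.absdiff(t,t0)[y0:y1,x0:x1].mean().round(1))
s17=cv2.imread("pics/s17.png");print("rack change since seated",cv2.absdiff(s,s17)[195:345,415:525].mean())
```

```text
t 38.8 P [ 0.4792 -0.0962  0.2873] yaw -0.8 tz [-0.002 -0.004 -1.   ] F [-1.6  0.9  3.4] j [-0.89  0.34  1.3   1.89 -0.35  1.18 -1.05] w 62.0
px stone/seat hsv [14 88 93] [ 13  87 100] [ 12 156 183]
stone scene (array([ 673.6, -221.8]), array([ 60.2, 165.2]), np.float32(-1.9)) top (array([ 697.6, -229.9]), array([67.8, 84.1]), np.float32(-1.2))
stone scene (array([ 673.1, -223.1]), array([ 55. , 165.2]), np.float32(-0.4)) top (array([ 698.7, -229.5]), array([83.3, 66. ]), np.float32(0.8))
shutter (array([538.6, 328.5]), array([ 52. , 224.7]), np.float32(-86.4), 1705.5)
mug 7.3
jar 8.2
tinjar 8.1
brush 7.7
wedge 8.1
shears 7.7
redbutt 11.0
rack change since seated 16.948747474747474
```

Emit:
arm_command(
  deltas=[0, 0, 0.09, -0.02, 0.08, 0.03, 62, 0, 0, 0.18, -0.02, 0.12, 0.03, 62, 0, 0, 0.27, -0.02, 0.12, 0.03, 62, 0, 0, 0.33, -0.02, 0.12, 0.03, 62, 0, 0, 0.33, -0.02, 0.12, 0.03, 62, 0, 0, 0.33, -0.02, 0.12, 0.03, 62],
)

```text
clock: 39.5
position: [0.4607, 0.0224, 0.318]
ee_rot: [3.042, 0.775, 0.001]
force: [-0.9, 0.2, -0.1]
width: 0.673
gripper_force: 0.0
```

Run:
```python
from h import *
st()
t=optics.get_image("top");s=optics.get_image("scene");cv2.imwrite("pics/s20.png",s);cv2.imwrite("pics/t20.png",t)
h=cv2.cvtColor(t,cv2.COLOR_BGR2HSV);hs=cv2.cvtColor(s,cv2.COLOR_BGR2HSV)
print(h[190,368:414].tolist())
print(h[150:232:2,390].tolist())
rb=dict(red=rect("top",t,"red",(160,215,230,290),.191),blue=rect("top",t,"blue",(100,215,160,300),.191));print(rb)
for k,b in(("red",(415,190,460,310)),("blue",(475,220,530,345))):
    print(k,"scene",rect("scene",s,k,b,.15)[:2], "at s17",rect("scene",cv2.imread("pics/s17.png"),k,b,.15)[:2])
```

```text
t 39.5 P [0.4607 0.0224 0.318 ] yaw 28.6 tz [ 0.001 -0.003 -1.   ] F [-0.9  0.2 -0.1] j [-1.23  0.16  1.24  1.9  -0.16  1.2  -1.  ] w 61.8
[[14, 164, 157], [14, 161, 155], [14, 166, 140], [13, 169, 110], [12, 161, 92], [12, 170, 90], [11, 166, 106], [10, 164, 118], [11, 166, 121], [12, 169, 130], [13, 164, 134], [13, 168, 112], [14, 161, 95], [12, 138, 94], [11, 148, 136], [12, 156, 173], [12, 157, 180], [13, 164, 180], [12, 159, 181], [12, 163, 180], [12, 165, 179], [12, 159, 180], [12, 162, 180], [12, 158, 181], [12, 162, 180], [12, 162, 179], [12, 162, 180], [12, 164, 179], [13, 163, 180], [12, 161, 179], [12, 160, 180], [12, 162, 180], [13, 159, 175], [12, 156, 155], [11, 162, 118], [10, 162, 115], [12, 173, 118], [11, 170, 123], [13, 164, 140], [14, 164, 154], [14, 170, 156], [14, 166, 158], [14, 169, 157], [14, 165, 158], [14, 160, 159], [14, 163, 158]]
[[14, 165, 158], [15, 167, 160], [14, 164, 162], [14, 167, 159], [12, 167, 145], [12, 160, 177], [13, 164, 179], [12, 160, 180], [12, 158, 181], [12, 160, 180], [13, 160, 180], [12, 160, 180], [12, 160, 180], [12, 162, 180], [12, 159, 180], [12, 159, 180], [12, 158, 182], [12, 159, 181], [12, 161, 181], [13, 165, 181], [12, 162, 180], [12, 162, 180], [12, 161, 181], [12, 161, 181], [13, 159, 180], [13, 159, 180], [13, 157, 180], [13, 161, 179], [12, 154, 180], [13, 157, 180], [13, 157, 179], [13, 156, 180], [13, 155, 178], [11, 160, 124], [13, 158, 132], [14, 165, 159], [15, 162, 165], [14, 165, 165], [14, 169, 130], [14, 170, 126], [14, 169, 152]]
{'red': (array([471.3, 255.7]), array([26.3, 49.7]), np.float32(-1.0), 144.5), 'blue': (array([462.3, 356.6]), array([50.1, 81.4]), np.float32(-86.2), 613.5)}
red scene (array([491.9, 264.4]), array([102.6,  45.9])) at s17 (array([492.1, 264.6]), array([102.3,  45.9]))
blue scene (array([483.1, 386.2]), array([104.3,  44.2])) at s17 (array([483.1, 386.2]), array([104.3,  44.2]))
```

Run:
```python
from h import *
t=cv2.imread("pics/t20.png");h=cv2.cvtColor(t,cv2.COLOR_BGR2HSV)
m=((h[...,2]>165)&(h[...,1]>140)).astype(np.uint8)*255
r=mask_rect(m[150:222,376:408],[376,150],"top",.044);print("stone",r)
ok=abs(r[1].max()-150)<10 and abs(r[1].min()-48)<8 and np.hypot(*(r[0]-[664,-226.5]))<15 and abs(r[2])<8
print(ok)
if ok: print(arm.sign_off())
```

```text
stone (array([ 665.3, -226.4]), array([ 44.5, 143.7]), np.float32(-0.6))
True
the job is handed in; nothing more can be done
None
```

I handed the job in with the shutter slid fully open, the red and blue knives pushed home in their own slots after the rail turn, no yellow knife on the bench, and the stone flat in its cradle; the verdict itself was not shown.

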